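Check the drain gap of a second-hand sandwich press

ROBOT

A 7-joint arm with a two-finger parallel gripper is mounted at the origin on the work surface. World frame = base frame: x ahead of the robot, y to its left, z up, the work surface at z = 0. Lengths are in m, angles in rad, forces in N, time in s.
With the tool pointing down it reaches from about 0.35 to 0.775 m from the base axis. Payload 3.1 kg.
Tool frame: the origin (TCP) lies at the very end of the fingers, on their centre line; the grasp point (between the pads) lies 19 mm behind it; z points along the fingers, y is the direction in which the jaws open and shut (so a half turn about z gives the same grasp; the last joint's range is limited). The gripper opens to 85 mm and grips with 20 to 120 N. Pads are 22 mm wide; open, the fingers measure 114 mm over their backs; the gripper's body (76 mm by 85 mm) begins 54 mm behind the grasp point. The pads swing forward as they close: fully open they stand 13 mm farther back than shut.
Start: joints at [1.204, 0.311, 0.014, 1.512, -0.004, 1.319, -0.027], TCP at [0.176, -0.521, 0.231] pointing down, gripper open.
Joint ranges: [-2.7, 2.7], [-0.3, 1.91], [-1.27, 1.3], [0.12, 2.57], [-1.44, 4.58], [0.2, 2.03], [-3.05, 3.05]. Speed limits (rad/s): [2.79, 2.79, 3.14, 3.14, 3.14, 3.14, 3.14].

INTERFACE

Orientations are given as a rotation vector (axis times angle).
In Python, from plant import observe, get_image, camera_params, close_job gives the robot as it stands.
- The arm moves only by the tool move_arm, never from a script. Its argument "increments" is a list of rows, each a list of 3 entries, a list of its own where there are three numbers: the shift along the tool's x, y, z in m, then the turn, a rotation vector about the tool's x, y, z in degrees, then the gripper's target within -1 to 1 (fully open at 1, half-way at 0, shut at -1). In form: [[[dx, dy, dz], [ax, ay, az], hand], ...]. A call has 1 to 8 rows; each row is the pose to reach, as a shift and turn from the pose commanded when the call began, along the tool's axes at that moment; what a row does not reach only later rows make up. A row lasts 1/10 s, in which the tool goes at most 50 mm and 8.59 degrees, less where a joint would pass 70% of its speed; a pose out of reach is approached as far as the arm can. A call with a gripper value outside its range is refused whole. The fingers move at their own pace and stop on an object; "force" is the grip in N (left out, the last holds). Time passes only in rows, so rows that repeat a pose let the fingers close. It gives the time, the measured TCP pose, the force and the opening at its end, in the units of the state.
- observe(): the state, without advancing time (a new reading comes with each control period).
- get_image(name): name is "scene" or "top" or "wrist"; returns the picture (384x512x3 uint8, red, green, blue); there is no depth.
- camera_params(name): a dict with "K" (3x3 intrinsics, pixels), "distortion" ([k1, k2, p1, p2, k3] as OpenCV has them; the pictures are not rectified), "R" (3x3) and "t" (3): a world point X has camera coordinates R X + t; the wrist camera has in their place "mount" (4x4, takes a point from camera to tool coordinates, whose origin is the TCP and whose axes are the flange's). Camera axes: x right, y down, z forward; pixel columns grow to the right and rows downward; lengths in m; the calibration is good to about 2 mm. A picture is of the moment at which its call begins: read the wrist's pose just before it. camera_params takes no time and is no camera call.
- close_job(): hands the job in, once; it reports no verdict.
The state is a dict: "time_s": time; "joint_pos": joint angles; "joint_vel": joint speeds; "effort": joint torques, N m; "ee_pos": TCP position; "orientation": TCP orientation; "wrist_force": force on the tool from outside, world axes, zero at the start; "wrist_torque": the same for the moment, N m; "width": finger opening in m.
Only numpy, scipy, OpenCV 4.12 (cv2) and the standard library are available. Lean on these libraries where they do the work, as an engineer would, in place of code of your own. Each camera call takes 0.05 s, during which the arm holds its last target.

TASK

This sandwich press is going up for sale: gently swing its lid up by the front bar until it meets its stop, and leave it standing open there. Then take the gap gauge out of its wooden stand and, without forcing it, slide its blade into the drain gap in the sloped plate behind the cooking plate until the gauge's shoulder rests on the slope. Leave the gauge standing in the gap, and do not disturb the crockery and other things around.

Things in the scene. Friction and masses are not known exactly. Their poses are not given: they have to be found in the camera images.
- press: Compact sandwich press, fixed: black base, x -100 to +125, 260 mm wide (y), 55 mm high at the cooking plate, steel lid above. Origin on the table under the base; x points from the front (bar side) to the hinge at the rear, z up. Hinge axis along y at x = 100, z = 95 mm. Two hinge cheeks, 30 by 28 mm at x = 106, y = +-115 mm, rise to z = 107 mm.
- lid (a joint): Hinge angle of the press lid in rad: 0 closed (level), grows as the bar is lifted, stop at 1.50 (nearly upright, leaning 4 degrees toward the bar side). The lid (0.6 kg) has a stiff friction hinge and stays where it is left; moving it takes up to about 8 N at the bar. Do not swing it faster than 2.5 rad/s.
- lid_bar (a point): Centre of the lid's steel round grip bar: 12 mm thick, along y, 128 mm free between its end brackets, 45 mm in front of the lid's front edge. Fingers can straddle it from above and it turns between them as the lid swings. In the lid's frame it is 245 mm in front of the hinge axis (-x) and 10 mm below (-z); closed, 85 mm above the table. Axes: the lid's (as the press's when closed).
- lid_hinge (a point): Centre point of the hinge axis of the lid (axis along the press's y), 95 mm above the table. Axes are the lid's and turn with it. The lid's slab is 37 mm thick plus a 6 mm plate below, and spans 80 to 200 mm from the hinge, 250 mm wide.
- gap: Steel slope behind the cooking plate, 75 mm (x, uphill) by 200 mm (y), with a drain gap in its middle: slot 8 mm wide (x), 71 mm long (y), 45 mm deep, open below. Origin: centre of the slot's mouth, 76.5 mm above the table; z points out of the slot, up and toward the bar side, 35 degrees from vertical; y as the press's. The closed lid bars the way. Press the gauge on it with less than 60 N.
- gauge: Loose metal gap gauge, 0.06 to 0.13 kg: blade 4 mm thick (x), 18 mm wide (y), 50 mm long (z 0 to 50; last 6 mm slightly narrower), then a square shoulder and block grip 14 (x) by 26 (y) by 70 mm (z 50 to 120). Origin at the middle of the blade's tip, z from tip to grip (up, as it stands in its stand). The same when turned half round about z.
- gauge_tip (a point): Middle of the gauge blade's tip (the gauge's origin); axes as the gauge's.
- stand: Wooden block 70 (x) by 80 (y) by 55 mm high, fixed to the table, with a slot in its middle along y in which the gauge stands upright, shoulder on the block, grip from 55 to 125 mm above the table. Origin under the centre. It is to the left or the right of the press.
- can: Bystander: metal can, diameter 68, 100 mm high, on the other side of the press from the stand. Origin under its centre.
- mug: Bystander: white mug, diameter 80, 95 mm high, to the left. Origin under its centre.
- bowl: Bystander: white bowl, diameter 130, 55 mm high, to the right. Origin under its centre.
- turner: Bystander: steel kitchen turner lying along x at the right side of the table, beyond the bowl. Origin under its middle.
- shaker: Bystander: glass shaker jar, diameter 48, 85 mm high. Origin under its centre.
- ramekin: Bystander: small white dish, diameter 76, 40 mm high. Origin under its centre.
Not all that is in view belongs to the job. Several things have the shape of the gauge; the one meant has the colours described above.

How it is judged:
By the outcome, as a careful person would: the job done as asked, in the order asked, and still so for the second after the job is handed in, with the robot touching nothing.
It also fails if it takes over 64 s, if anything falls off the work surface, if the arm or the gripper's body presses on something with over 40 N, if the wrist force passes 120 N, or if a joint passes its speed limit or range.

## Working session

There is one attempt and no reset: what is moved stays moved. The work goes in short steps, Python scripts to look and compute and a tool call to move; the robot and the scene stay as the last step left them, time stands still between calls to the robot, and variables do not carry over. Pictures are saved under pics/ and viewed, and the job is handed in when it is done.

Besides the shell and the picture viewer there is one more tool, called after ">>>" as name([rows], argument=value, ...), one row to a line, values as JSON. move_arm: Moves the arm, as the interface text tells. Its arguments: {"type":"object","properties":{"increments":{"type":"array","items":{"type":"array"}},"force":{"type":"number"}},"required":["increments"]}

```bash
mkdir -p pics; ls; python3 - <<'E'
from plant import *
import cv2, numpy as np
o=observe(); print(o)
for n in ["scene","top","wrist"]:
    im=get_image(n); cv2.imwrite(f"pics/{n}0.png",im[:,:,::-1]); 
    print(n,camera_params(n))
E
```

```text
pics
{'time_s': 0.0, 'joint_pos': array([ 1.20432511,  0.31173715,  0.01394795,  1.51306505, -0.00440077,
        1.31921677, -0.02718758]), 'joint_vel': array([ 3.68017895e-04, -6.49645507e-05,  4.80540049e-04, -4.68335553e-04,
        9.41126922e-04, -9.97203473e-05, -6.10242888e-04]), 'effort': array([ 1.42237445e-04, -3.79918671e+01,  1.45949498e-01, -2.30592996e+01,
        1.22354334e-02,  1.35394139e-02,  2.32250306e-05]), 'ee_pos': array([ 0.17529734, -0.52053478,  0.23021146]), 'orientation': array([-3.09791157e+00, -5.07733331e-01,  7.36980256e-04]), 'wrist_force': array([ 0.09663983, -0.80350529,  0.19102125]), 'wrist_torque': array([ 0.00679087,  0.06535851, -0.00043151]), 'width': 0.08538034160323742}
scene {'K': array([[424.20054149,   0.        , 253.18220437],
       [  0.        , 424.20054149, 184.9418907 ],
       [  0.        ,   0.        ,   1.        ]]), 'distortion': array([-0.09193432,  0.        ,  0.        ,  0.        ,  0.        ]), 'R': array([[-0.85398733,  0.52027066,  0.0049073 ],
       [ 0.41225065,  0.68237408, -0.60366796],
       [-0.31741934,
[... 440 characters left out ...]
    [ 0.10853264,  0.00140866, -0.99409189]]), 't': array([-0.03074623,  0.5567722 ,  1.21981564])}
wrist {'K': array([[306.34903061,   0.        , 254.13540602],
       [  0.        , 306.34903061, 196.81027329],
       [  0.        ,   0.        ,   1.        ]]), 'distortion': array([0.01223931, 0.        , 0.        , 0.        , 0.        ]), 'mount': array([[ 1.35469421e-04, -9.61857606e-01, -2.73550593e-01,
         6.97698300e-02],
       [ 9.99999990e-01,  1.20203696e-04,  7.25663925e-05,
        -5.23859773e-04],
       [-3.69167441e-05, -2.73550601e-01,  9.61857613e-01,
        -1.42361814e-01],
       [ 0.00000000e+00,  0.00000000e+00,  0.00000000e+00,
         1.00000000e+00]])}
```

View pics/scene0.png

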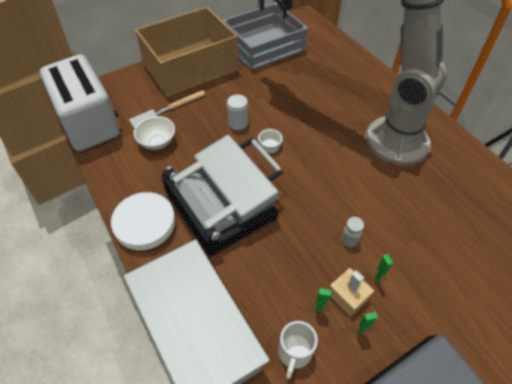

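View pics/top0.png

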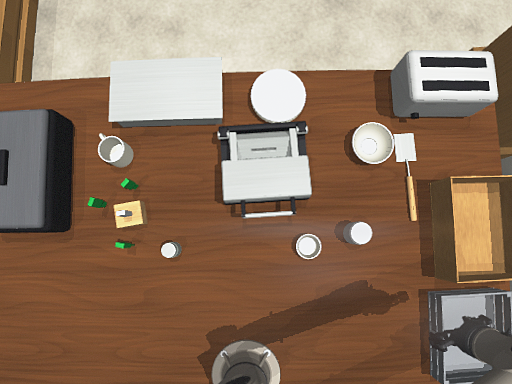

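View pics/wrist0.png

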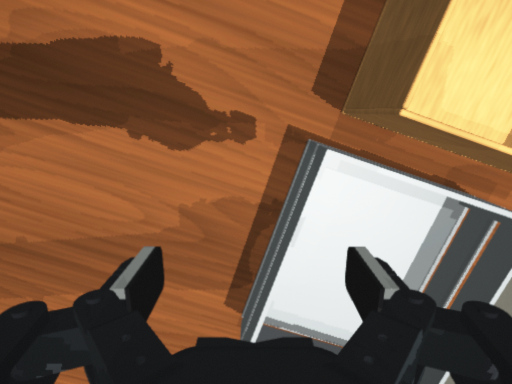

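```bash
python3 - <<'E'
import cv2
t=cv2.imread("pics/top0.png"); s=cv2.imread("pics/scene0.png")
cv2.imwrite("pics/t_press.png",cv2.resize(t[110:230,205:325],None,fx=5,fy=5,interpolation=cv2.INTER_CUBIC))
cv2.imwrite("pics/t_stand.png",cv2.resize(t[165:260,80:190],None,fx=6,fy=6,interpolation=cv2.INTER_CUBIC))
cv2.imwrite("pics/s_press.png",cv2.resize(s[120:260,150:300],None,fx=4,fy=4,interpolation=cv2.INTER_CUBIC))
cv2.imwrite("pics/s_stand.png",cv2.resize(s[210:340,300:410],None,fx=4.5,fy=4.5,interpolation=cv2.INTER_CUBIC))
E
```

```text
(no output)
```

View pics/t_press.png

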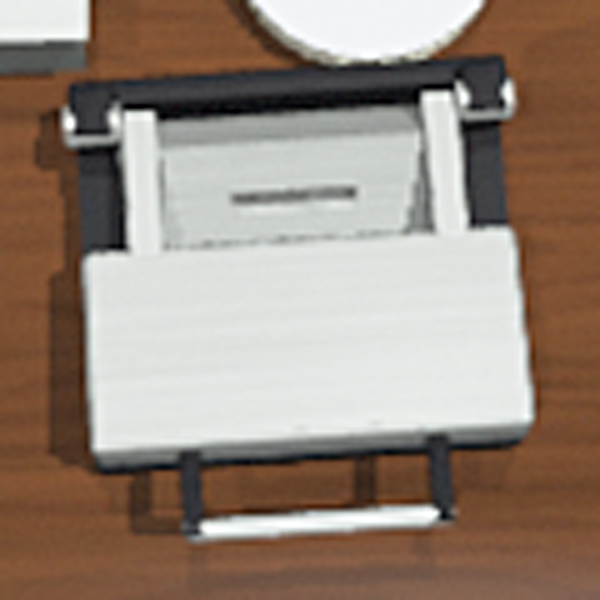

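View pics/t_stand.png

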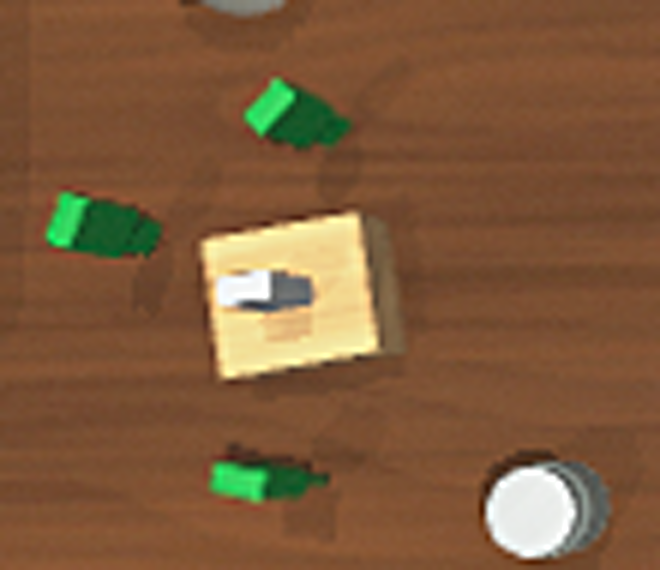

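View pics/s_press.png

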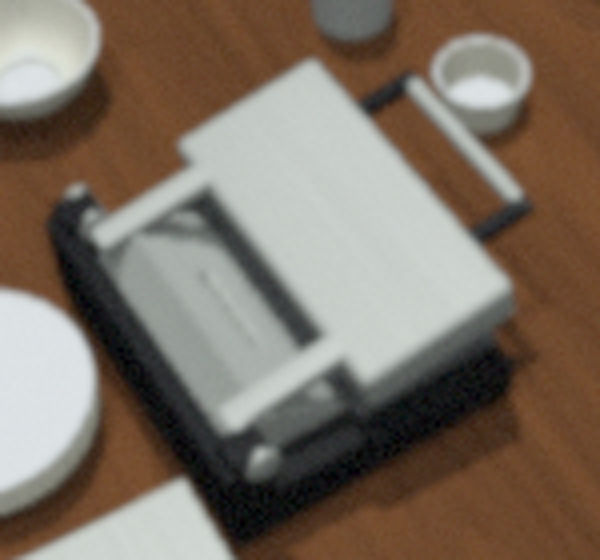

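View pics/s_stand.png

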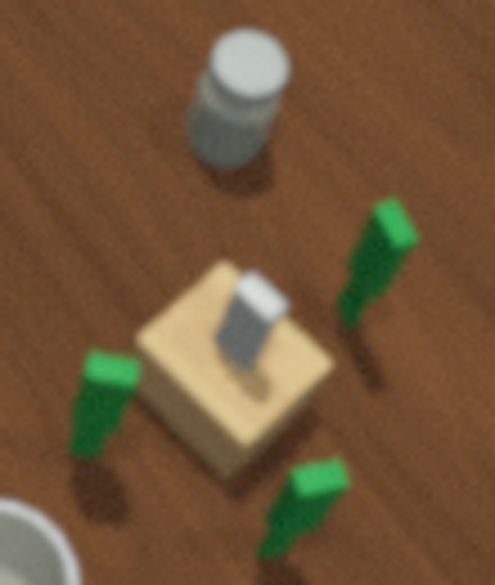

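```bash
cat > h.py <<'E'
import numpy as np, cv2, json
from scipy.optimize import least_squares
from scipy.spatial.transform import Rotation as Rn
from plant import *
def proj(n,X,ee=None):
    c=camera_params(n); X=np.atleast_2d(np.asarray(X,float))
    if n=="wrist":
        M=np.eye(4);M[:3,:3]=Rn.from_rotvec(ee[1]).as_matrix();M[:3,3]=ee[0]
        W=np.linalg.inv(M@c["mount"]);R,t=W[:3,:3],W[:3,3]
    else: R,t=c["R"],c["t"]
    return cv2.projectPoints(X,cv2.Rodrigues(np.array(R))[0],np.array(t),c["K"],np.array(c["distortion"]))[0][:,0]
def crop(p,s,o): return (np.array(p,float)+.5)/s-.5+np.array(o)
def T2(p,P):
    c,s=np.cos(p[2]),np.sin(p[2]); P=np.asarray(P,float)
    return np.c_[p[0]+c*P[:,0]-s*P[:,1],p[1]+s*P[:,0]+c*P[:,1],P[:,2]]
E
python3 - <<'E'
from h import *
# stand
tp=crop([(202,240),(360,212),(380,352),(218,380)],6,(80,165))
P=[(.035,.04,.055),(.035,-.04,.055),(-.035,-.04,.055),(-.035,.04,.055)]
f=lambda p: (proj("top",T2(p,P))-tp).ravel()
r=least_squares(f,[.45,.35,0]);print("stand top",r.x,f(r.x).round(2))
print("scene pred",((proj("scene",T2(r.x,P))-np.array([300,210])+.5)*4.5-.5).round(0).tolist())
sp=crop([(245,447),(137,340),(225,262),(333,362)],4.5,(300,210))
pr=proj("scene",T2(r.x,P))
from itertools import permutations
best=min(permutations(range(4)),key=lambda q:np.abs(pr-sp[list(q)]).sum());sp=sp[list(best)]
g=lambda p: np.r_[(proj("top",T2(p,P))-tp).ravel(),(proj("scene",T2(p,P))-sp).ravel()]
r=least_squares(g,r.x);print("stand both",r.x,g(r.x).round(1))
# press: params x,y,yaw,ztop,gapx,barhalf
def pts(q):
    x,y,w,zt,gx,bh=q
    L=[(-.1,.125,zt),(-.1,-.125,zt),(.02,.125,zt),(.02,-.125,zt),(-.145,bh,.085),(-.145,-bh,.085),(gx,.0355,.0765),(gx,-.0355,.0765)]
    return T2([x,y,w],L)
tp=crop([(97,455),(533,428),(85,258),(512,230),(190,531),(447,514),(232,198),(357,191)],5,(205,110))
sp=crop([(513,295),(315,60),(365,385),(183,145),(520,200),(410,80),(257,342),(200,272)],4,(150,120))
g=lambda p: np.r_[(proj("top",pts(p))-tp).ravel(),(proj("scene",pts(p))-sp).ravel()]
r=least_squares(g,[.6,0,0,.12,.06,.07],loss="soft_l1");print("press",r.x.round(4));print(g(r.x).round(1).reshape(-1,2).tolist())
print("barpt",T2(r.x,[(-.145,0,.085),(r.x[4],0,.0765)]))
print("camscene",-camera_params("scene")["R"].T@camera_params("scene")["t"])
E
```

```text
stand top [0.48991226 0.34225006 0.14468523] [ 0.25  0.04 -0.39  0.31 -0.49 -0.01  0.65 -0.34]
scene pred [[244.0, 441.0], [137.0, 334.0], [224.0, 259.0], [331.0, 361.0]]
stand both [0.49050244 0.3436063  0.15236953] [-0.3 -0.  -0.9  0.  -0.9 -0.3  0.3 -0.4  0.1 -0.8  0.1 -0.7 -0.2 -0.2
 -0.2  0.2]
press [ 0.6201 -0.0722  0.0498  0.1104  0.0527  0.0731]
[[-0.1, 1.6], [0.3, 0.5], [-0.4, -0.5], [0.8, -1.3], [1.0, 1.2], [-0.1, 0.9], [0.6, 0.5], [-0.5, 0.1], [0.7, 1.0], [0.1, 2.9], [-0.0, -0.3], [-2.3, -1.2], [0.5, 10.4], [-1.2, 8.2], [-1.0, -0.1], [0.2, 0.0]]
barpt [[ 0.47531311 -0.07942363  0.085     ]
 [ 0.67279351 -0.06957994  0.0765    ]]
camscene [0.91953886 0.57473418 1.0247142 ]
```

```bash
python3 - <<'E'
from h import *
def pts(q):
    x,y,w,zt,gx,bh,a=q
    def lid(P):
        P=np.array(P);c,s=np.cos(a),np.sin(a)
        return np.c_[.1+c*P[:,0]+s*P[:,2],P[:,1],.095-s*P[:,0]+c*P[:,2]]
    L=lid([(-.2,.125,zt),(-.2,-.125,zt),(-.08,.125,zt),(-.08,-.125,zt),(-.245,bh,-.01),(-.245,-bh,-.01)])
    return T2([x,y,w],np.r_[L,[(gx,.0355,.0765),(gx,-.0355,.0765)]])
tp=crop([(97,455),(533,428),(85,258),(512,230),(190,531),(447,514),(232,198),(357,191)],5,(205,110))
sp=crop([(513,295),(315,60),(365,385),(183,145),(520,200),(410,80),(257,342),(200,272)],4,(150,120))
g=lambda p: np.r_[(proj("top",pts(p))-tp).ravel(),(proj("scene",pts(p))-sp).ravel()]
for a in (0,.3):
  r=least_squares(g,[.6,0,0,.02,.06,.07,a],loss="soft_l1");print("press",r.x.round(4),r.cost);print(g(r.x).round(1).reshape(-1,2).tolist())
print(pts(r.x).round(3).tolist())
E
```

```text
press [ 0.6192 -0.0719  0.039  -0.0064  0.0537  0.07    0.1745] 5.040696523887262
[[-1.0, 0.4], [0.4, 0.2], [-0.2, -0.2], [0.5, -0.0], [0.8, -0.1], [-0.5, 0.1], [0.7, 0.3], [-0.5, 0.2], [0.6, -1.1], [0.3, 0.1], [-0.1, 1.5], [-1.4, 0.3], [0.5, 0.8], [-0.3, -0.6], [-1.2, -0.0], [0.2, -0.1]]
press [ 0.6192 -0.0719  0.039  -0.0064  0.0537  0.07    0.1745] 5.040696523887464
[[-1.0, 0.4], [0.4, 0.2], [-0.2, -0.2], [0.5, -0.0], [0.8, -0.1], [-0.5, 0.1], [0.7, 0.3], [-0.5, 0.2], [0.6, -1.1], [0.3, 0.1], [-0.1, 1.5], [-1.4, 0.3], [0.5, 0.8], [-0.3, -0.6], [-1.2, -0.0], [0.2, -0.1]]
[[0.516, 0.049, 0.123], [0.526, -0.201, 0.123], [0.634, 0.054, 0.103], [0.644, -0.196, 0.103], [0.474, -0.008, 0.128], [0.479, -0.147, 0.128], [0.671, -0.034, 0.076], [0.674, -0.105, 0.076]]
```

```bash
cat >> h.py <<'E'
def Rt(yaw,tilt=0):
    """tool R: tool y along yawed press x, tool z down; tilt = pointing forward (+x) by tilt rad"""
    c,s=np.cos(yaw),np.sin(yaw); Rz=np.array([[c,-s,0],[s,c,0],[0,0,1]])
    z=np.array([np.sin(tilt),0,-np.cos(tilt)]); y=np.array([np.cos(tilt),0,np.sin(tilt)]); x=np.cross(y,z)
    return Rz@np.c_[x,y,z]
def inc(pos,R,o=None,p0=None,r0=None):
    o=o or observe()
    p0=o["ee_pos"] if p0 is None else p0; R0=Rn.from_rotvec(o["orientation"] if r0 is None else r0).as_matrix()
    d=R0.T@(np.array(pos)-p0); a=np.degrees(Rn.from_matrix(R0.T@R).as_rotvec())
    print("inc",d.round(4).tolist(),a.round(2).tolist())
def st():
    o=observe(); print(round(o["time_s"],2),"ee",o["ee_pos"].round(4),"rv",o["orientation"].round(3),"F",o["wrist_force"].round(1),"w",round(o["width"],4),"q",o["joint_pos"].round(2))
    return o
E
python3 - <<'E'
from h import *
print(Rt(0.04),np.linalg.det(Rt(.04)))
inc([.40,-.25,.34],Rt(.04)); inc([.476,-.078,.30],Rt(.04))
E
```

```text
[[-0.03998933  0.99920011  0.        ]
 [ 0.99920011  0.03998933  0.        ]
 [ 0.          0.         -1.        ]] 0.9999999999999999
inc [0.2993, -0.185, -0.1092] [-0.1, -0.07, -73.68]
inc [0.4262, -0.3237, -0.069] [-0.1, -0.07, -73.68]
```

>>> move_arm([
  [[0.08, -0.06, -0.06], [0, 0, -15], 1],
  [[0.12, -0.09, -0.07], [0, 0, -25], 1],
  [[0.16, -0.12, -0.07], [0, 0, -33], 1],
  [[0.2, -0.15, -0.07], [0, 0, -41], 1],
  [[0.24, -0.18, -0.07], [0, 0, -49], 1],
  [[0.28, -0.21, -0.07], [0, 0, -57], 1],
  [[0.32, -0.24, -0.07], [0, 0, -65], 1],
  [[0.36, -0.27, -0.07], [0, 0, -73.7], 1],
])

```text
time_s: 0.95
ee_pos: [0.3956, -0.2003, 0.3007]
orientation: [2.265, 2.176, -0.0]
wrist_force: [1.8, -0.6, 0.0]
width: 0.0854
```

```bash
python3 - <<'E'
from h import *
st(); inc([.476,-.078,.27],Rt(.04))
E
```

```text
0.95 ee [ 0.3956 -0.2003  0.3007] rv [ 2.265  2.176 -0.   ] F [ 1.8 -0.6  0. ] w 0.0854 q [ 0.81  0.08 -0.4   1.63  0.03  1.44  0.36]
inc [0.1255, 0.0754, 0.0306] [0.02, 0.04, -4.59]
```

>>> move_arm([
  [[0.042, 0.025, 0.01], [0, 0, -4.6], 1],
  [[0.084, 0.05, 0.02], [0, 0, -4.6], 1],
  [[0.1255, 0.0754, 0.03], [0, 0, -4.6], 1],
  [[0.1255, 0.0754, 0.03], [0, 0, -4.6], 1],
  [[0.1255, 0.0754, 0.03], [0, 0, -4.6], 1],
])

```text
time_s: 1.45
ee_pos: [0.476, -0.0789, 0.2698]
orientation: [-2.178, -2.262, 0.001]
wrist_force: [-0.7, -0.6, -0.5]
width: 0.0855
```

```bash
python3 - <<'E'
from h import *
o=st(); np.save("ee1.npy",np.r_[o["ee_pos"],o["orientation"]])
im=get_image("wrist")[:,:,::-1]; cv2.imwrite("pics/w1.png",im)
print(proj("wrist",[(.474,-.008,.128),(.479,-.147,.128)],(o["ee_pos"],o["orientation"])))
E
```

```text
1.45 ee [ 0.476  -0.0789  0.2698] rv [-2.178e+00 -2.262e+00  1.000e-03] F [-0.7 -0.6 -0.5] w 0.0855 q [ 0.59  0.19 -0.54  1.6   0.1   1.38  0.07]
[[254.95549093 108.52693752]
 [254.53186106 251.11794451]]
```

View pics/w1.png

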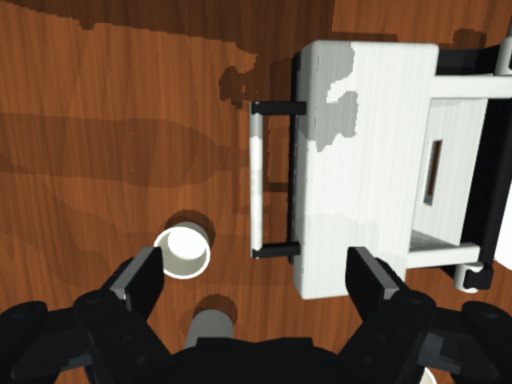

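```bash
python3 - <<'E'
import cv2
t=cv2.imread("pics/w1.png")
cv2.imwrite("pics/w1a.png",cv2.resize(t[30:310,240:512],None,fx=2.1,fy=2.1,interpolation=cv2.INTER_CUBIC))
E
```

```text
(no output)
```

View pics/w1a.png

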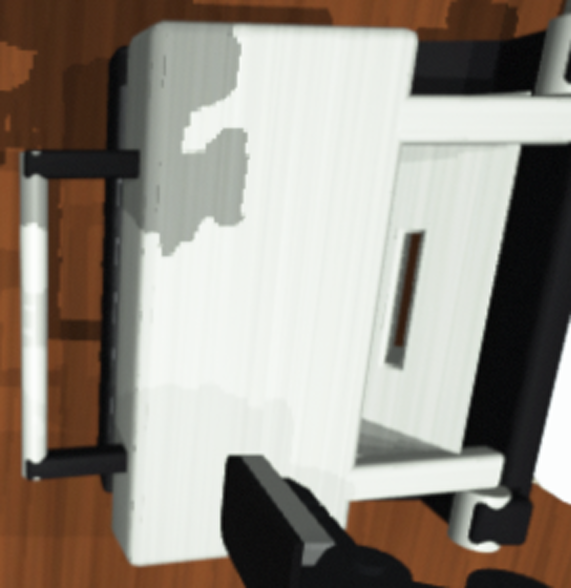

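```bash
python3 - <<'E'
from h import *
e=np.load("ee1.npy");ee=(e[:3],e[3:])
def pts(q):
    x,y,w,zt,gx,bh,a=q
    def lid(P):
        P=np.array(P);c,s=np.cos(a),np.sin(a)
        return np.c_[.1+c*P[:,0]+s*P[:,2],P[:,1],.095-s*P[:,0]+c*P[:,2]]
    L=lid([(-.2,.125,zt),(-.2,-.125,zt),(-.08,.125,zt),(-.08,-.125,zt),(-.245,bh,-.01),(-.245,-bh,-.01)])
    return T2([x,y,w],np.r_[L,[(gx,.0355,.0765),(gx,-.0355,.0765)]])
tp=crop([(97,455),(533,428),(85,258),(512,230),(190,531),(447,514),(232,198),(357,191)],5,(205,110))
sp=crop([(513,295),(315,60),(365,385),(183,145),(520,200),(410,80),(257,342),(200,272)],4,(150,120))
wp=crop([(416,32),(35,164),(35,465),(415,231),(395.5,367.5)],2.1,(240,30)); wi=[2,4,5,6,7]
g=lambda p: np.r_[(proj("top",pts(p))-tp).ravel(),(proj("scene",pts(p))-sp).ravel(),(proj("wrist",pts(p)[wi],ee)-wp).ravel()]
r=least_squares(g,[.6,0,0,.02,.06,.07,0.1],loss="soft_l1");print("press",r.x.round(4),r.cost);print(g(r.x).round(1).reshape(-1,2).tolist())
print(pts(r.x).round(4).tolist())
np.save("press.npy",r.x); print("hinge",T2(r.x,[(.1,0,.095)]),"bar",pts(r.x)[4:6].mean(0))
E
```

```text
press [ 0.6205 -0.0718  0.0367 -0.004   0.0531  0.0698  0.1766] 9.209211726004362
[[-1.2, -0.4], [0.4, -0.4], [-0.3, -1.1], [0.6, -0.7], [0.7, -0.7], [-0.7, -0.3], [0.7, 0.1], [-0.4, 0.0], [0.0, -1.3], [-0.1, -0.3], [-0.8, 1.3], [-1.9, -0.1], [0.1, 0.9], [-0.5, -0.4], [-1.4, 0.1], [0.0, -0.0], [-1.2, -0.8], [-0.2, -0.1], [-0.7, -0.1], [0.3, 1.4], [-0.8, -0.7]]
[[0.5184, 0.0496, 0.1262], [0.5276, -0.2003, 0.1262], [0.6364, 0.0539, 0.1051], [0.6456, -0.1959, 0.1051], [0.4751, -0.0073, 0.1282], [0.4802, -0.1468, 0.1282], [0.6722, -0.0344, 0.0765], [0.6748, -0.1053, 0.0765]]
hinge [[ 0.72043922 -0.06810659  0.095     ]] bar [ 0.47765585 -0.0770269   0.1281913 ]
```

```bash
python3 - <<'E'
from h import *
st(); inc([.4777,-.077,.109],Rt(.037))
E
```

```text
1.5 ee [ 0.4757 -0.0808  0.2701] rv [-2.182e+00 -2.259e+00  2.000e-03] F [ 0.5 -0.8  0.5] w 0.0853 q [ 0.59  0.19 -0.54  1.6   0.1   1.38  0.07]
inc [0.0038, 0.0024, 0.1611] [-0.08, 0.04, -0.14]
```

>>> move_arm([
  [[0.001, 0.0017, 0.02], [0, 0, 0], -0.3],
  [[0.001, 0.0017, 0.05], [0, 0, 0], -0.3],
  [[0.001, 0.0017, 0.08], [0, 0, 0], -0.3],
  [[0.001, 0.0017, 0.11], [0, 0, 0], -0.3],
  [[0.001, 0.0017, 0.13], [0, 0, 0], -0.3],
  [[0.001, 0.0017, 0.13], [0, 0, 0], -0.3],
])

```text
time_s: 2.1
ee_pos: [0.4744, -0.0815, 0.1379]
orientation: [-2.184, -2.251, 0.008]
wrist_force: [-1.0, -1.0, -0.1]
width: 0.0298
```

```bash
python3 - <<'E'
from h import *
o=st(); cv2.imwrite("pics/w2.png",get_image("wrist")[:,:,::-1])
inc([.4777,-.077,.109],Rt(.037))
E
```

```text
2.1 ee [ 0.4744 -0.0815  0.1379] rv [-2.184 -2.251  0.008] F [-1.  -1.  -0.1] w 0.0298 q [ 0.56  0.3  -0.52  1.81  0.17  1.08  0.01]
inc [0.0042, 0.0017, 0.0308] [-0.17, 0.02, -0.36]
```

View pics/w2.png

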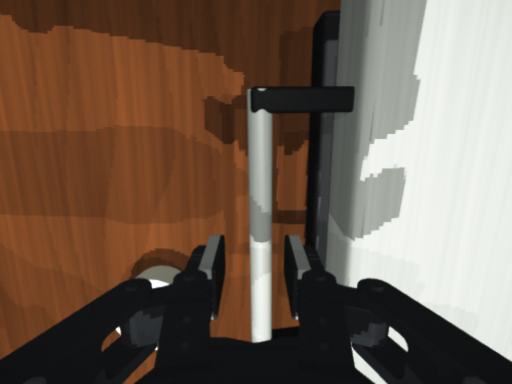

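>>> move_arm([
  [[0.003, 0.003, 0.01], [0, 0, 0], -0.3],
  [[0.004, 0.003, 0.025], [0, 0, 0], -0.3],
  [[0.004, 0.003, 0.031], [0, 0, 0], -0.3],
  [[0.004, 0.003, 0.031], [0, 0, 0], -0.3],
  [[0.004, 0.003, 0.031], [0, 0, 0], -0.9],
  [[0.004, 0.003, 0.031], [0, 0, 0], -0.9],
  [[0.004, 0.003, 0.031], [0, 0, 0], -0.9],
], force=25)

```text
time_s: 2.85
ee_pos: [0.4771, -0.0754, 0.1091]
orientation: [-2.18, -2.256, 0.009]
wrist_force: [-7.1, -0.0, 1.2]
width: 0.0111
```

```bash
python3 - <<'E'
from h import *
o=st(); cv2.imwrite("pics/w3.png",get_image("wrist")[:,:,::-1])
E
```

```text
2.85 ee [ 0.4771 -0.0754  0.1091] rv [-2.18  -2.256  0.009] F [-7.1 -0.   1.2] w 0.0111 q [ 0.54  0.34 -0.52  1.84  0.2   1.02 -0.02]
```

View pics/w3.png

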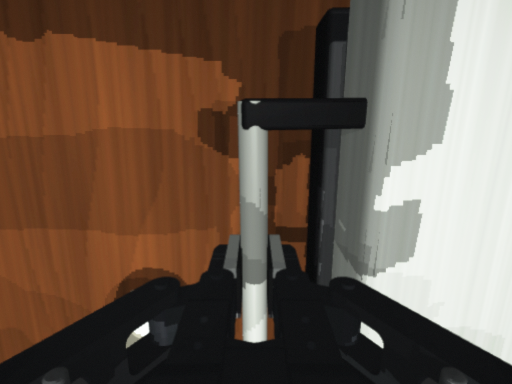

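```bash
python3 - <<'E'
from h import *
def b(a): c,s=np.cos(a),np.sin(a); return np.array([c*-.245+s*-.01, .245*s-.01*c])
t0=.1766
def rows(ths,ref): 
    for t in ths:
        d=b(t)-b(ref); print(round(t,2),[0,round(d[0],4),round(-d[1],4)])
rows([.2,.25,.32,.41,.5,.6,.7,.8],t0)
print();rows([.9,1.0,1.1,1.2,1.28,1.35,1.4,1.44],.8)
print();rows([1.46,1.48,1.5,1.51,1.52],1.44)
E
```

```text
0.2 [0, np.float64(0.0008), np.float64(-0.0057)]
0.25 [0, np.float64(0.0031), np.float64(-0.0177)]
0.32 [0, np.float64(0.0072), np.float64(-0.0344)]
0.41 [0, np.float64(0.0143), np.float64(-0.0553)]
0.5 [0, np.float64(0.0231), np.float64(-0.0755)]
0.6 [0, np.float64(0.0351), np.float64(-0.0969)]
0.7 [0, np.float64(0.0491), np.float64(-0.117)]
0.8 [0, np.float64(0.0651), np.float64(-0.1356)]

0.9 [0, np.float64(0.0177), np.float64(-0.0169)]
1.0 [0, np.float64(0.0371), np.float64(-0.032)]
1.1 [0, np.float64(0.0578), np.float64(-0.045)]
1.2 [0, np.float64(0.0798), np.float64(-0.0559)]
1.28 [0, np.float64(0.098), np.float64(-0.0631)]
1.35 [0, np.float64(0.1145), np.float64(-0.0681)]
1.4 [0, np.float64(0.1264), np.float64(-0.071)]
1.44 [0, np.float64(0.136), np.float64(-0.0728)]

1.46 [0, np.float64(0.0048), np.float64(-0.0008)]
1.48 [0, np.float64(0.0097), np.float64(-0.0015)]
1.5 [0, np.float64(0.0146), np.float64(-0.0021)]
1.51 [0, np.float64(0.017), np.float64(-0.0023)]
1.52 [0, np.float64(0.0194), np.float64(-0.0026)]
```

>>> move_arm([
  [[0, 0.001, -0.006], [0, 0, 0], -0.9],
  [[0, 0.003, -0.018], [0, 0, 0], -0.9],
  [[0, 0.007, -0.034], [0, 0, 0], -0.9],
  [[0, 0.0143, -0.055], [0, 0, 0], -0.9],
  [[0, 0.023, -0.0755], [0, 0, 0], -0.9],
  [[0, 0.035, -0.097], [0, 0, 0], -0.9],
  [[0, 0.049, -0.117], [0, 0, 0], -0.9],
  [[0, 0.065, -0.1355], [0, 0, 0], -0.9],
], force=30)

```text
time_s: 3.7
ee_pos: [0.5381, -0.0728, 0.2459]
orientation: [-2.174, -2.25, 0.021]
wrist_force: [-17.1, 0.3, 3.0]
width: 0.0104
```

```bash
python3 - <<'E'
from h import *
o=st(); print(observe()["wrist_torque"]); 
E
```

```text
3.7 ee [ 0.5381 -0.0728  0.2459] rv [-2.174 -2.25   0.021] F [-17.1   0.3   3. ] w 0.0104 q [ 0.49  0.35 -0.53  1.47  0.18  1.39 -0.01]
[0.05471637 3.81106387 0.043495  ]
```

>>> move_arm([
  [[0, 0.0155, -0.019], [0, 0, 0], -0.9],
  [[0, 0.035, -0.0345], [0, 0, 0], -0.9],
  [[0, 0.056, -0.0475], [0, 0, 0], -0.9],
  [[0, 0.078, -0.0585], [0, 0, 0], -0.9],
  [[0, 0.0965, -0.066], [0, 0, 0], -0.9],
  [[0, 0.1135, -0.071], [0, 0, 0], -0.9],
])

```text
time_s: 4.3
ee_pos: [0.6579, -0.0677, 0.3222]
orientation: [2.182, 2.26, 0.003]
wrist_force: [-8.4, 1.0, 8.5]
width: 0.0109
```

```bash
python3 - <<'E'
from h import *
o=st(); 
p=np.load("press.npy"); h=T2(p,[(.1,0,.095)])[0]
R=Rn.from_rotvec(o["orientation"]).as_matrix(); g=o["ee_pos"]-.019*R[:,2]; print(g,g-h,np.hypot(*(g-h)[[0,2]]), R[:,2])
cv2.imwrite("pics/s4.png",get_image("scene")[:,:,::-1])
E
```

```text
4.3 ee [ 0.6579 -0.0677  0.3222] rv [2.182 2.26  0.003] F [-8.4  1.   8.5] w 0.0109 q [ 0.33  0.58 -0.51  0.94  0.27  1.67 -0.04]
[ 0.65787736 -0.06769838  0.34117028] [-0.06256186  0.00040821  0.24617028] 0.25399565817751024 [ 0.0014706   0.00149961 -0.99999779]
```

View pics/s4.png

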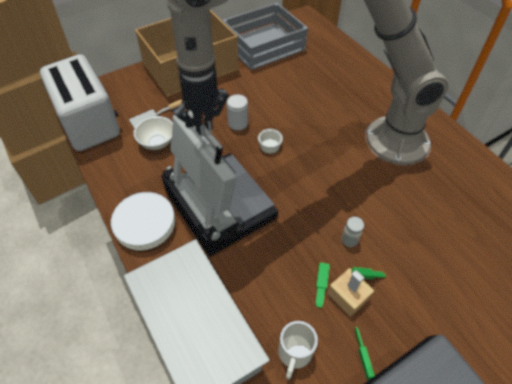

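>>> move_arm([
  [[0, 0.006, -0.001], [0, 0, 0], -0.9],
  [[0, 0.011, -0.002], [0, 0, 0], -0.9],
  [[0, 0.016, -0.0025], [0, 0, 0], -0.9],
  [[0, 0.02, -0.003], [0, 0, 0], -0.9],
])

```text
time_s: 4.75
ee_pos: [0.6786, -0.0668, 0.3263]
orientation: [2.18, 2.258, 0.009]
wrist_force: [-7.9, 0.9, 11.6]
width: 0.0105
```

```bash
python3 - <<'E'
from h import *
o=st(); o=st()
cv2.imwrite("pics/w5.png",get_image("wrist")[:,:,::-1])
cv2.imwrite("pics/s5.png",get_image("scene")[:,:,::-1])
E
```

```text
4.75 ee [ 0.6786 -0.0668  0.3263] rv [2.18  2.258 0.009] F [-7.9  0.9 11.6] w 0.0105 q [ 0.3   0.63 -0.5   0.85  0.29  1.71 -0.04]
4.75 ee [ 0.6786 -0.0668  0.3263] rv [2.18  2.258 0.009] F [-7.9  0.9 11.6] w 0.0105 q [ 0.3   0.63 -0.5   0.85  0.29  1.71 -0.04]
```

View pics/w5.png

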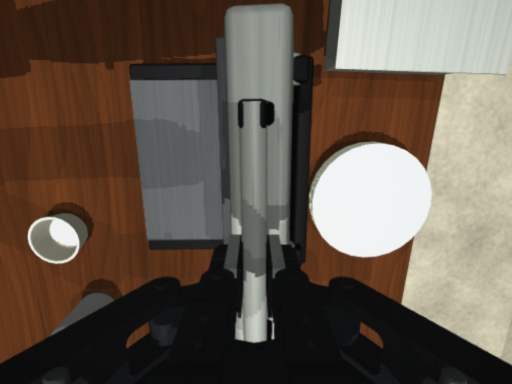

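>>> move_arm([
  [[0, 0.004, -0.001], [0, 0, 0], -0.9],
  [[0, 0.008, -0.0015], [0, 0, 0], -0.9],
  [[0, 0.011, -0.002], [0, 0, 0], -0.9],
  [[0, 0.013, -0.002], [0, 0, 0], -0.9],
])

```text
time_s: 5.25
ee_pos: [0.6917, -0.0663, 0.3278]
orientation: [2.18, 2.258, 0.01]
wrist_force: [-6.5, 1.4, 11.2]
width: 0.0105
```

>>> move_arm([
  [[0, 0.003, 0], [0, 0, 0], -0.9],
  [[0, 0.005, 0], [0, 0, 0], -0.9],
  [[0, 0.005, 0], [0, 0, 0], -0.9],
])

```text
time_s: 5.55
ee_pos: [0.693, -0.0662, 0.3279]
orientation: [-2.18, -2.258, 0.0]
wrist_force: [-16.9, 0.8, 11.7]
width: 0.0104
```

>>> move_arm([
  [[0, 0.005, 0], [0, 0, 0], -0.9],
  [[0, 0.004, 0], [0, 0, 0], -0.2],
  [[0, 0.002, 0], [0, 0, 0], -0.2],
  [[0, 0.001, 0], [0, 0, 0], -0.2],
  [[0, 0.001, 0], [0, 0, 0], -0.2],
  [[0, 0.001, -0.02], [0, 0, 0], -0.2],
  [[0, 0.001, -0.05], [0, 0, 0], -0.2],
  [[0, -0.01, -0.07], [0, 0, 0], -0.2],
])

```text
time_s: 6.35
ee_pos: [0.6881, -0.0677, 0.3915]
orientation: [2.183, 2.259, 0.003]
wrist_force: [-0.4, 0.3, 0.3]
width: 0.0342
```

```bash
python3 - <<'E'
from h import *
o=st(); cv2.imwrite("pics/w6.png",get_image("wrist")[:,:,::-1]); cv2.imwrite("pics/s6.png",get_image("scene")[:,:,::-1])
cv2.imwrite("pics/t6.png",get_image("top")[:,:,::-1])
E
```

```text
6.35 ee [ 0.6881 -0.0677  0.3915] rv [2.183 2.259 0.003] F [-0.4  0.3  0.3] w 0.0342 q [ 0.22  0.7  -0.47  0.55  0.32  1.93 -0.  ]
```

View pics/s6.png

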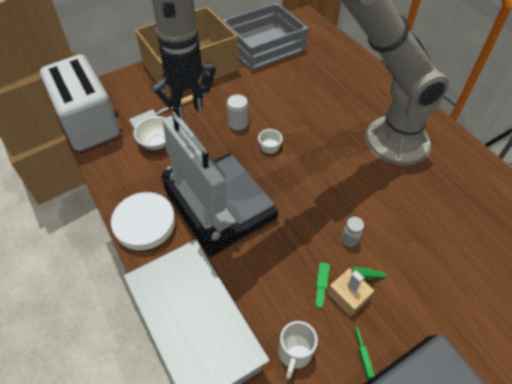

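View pics/t6.png

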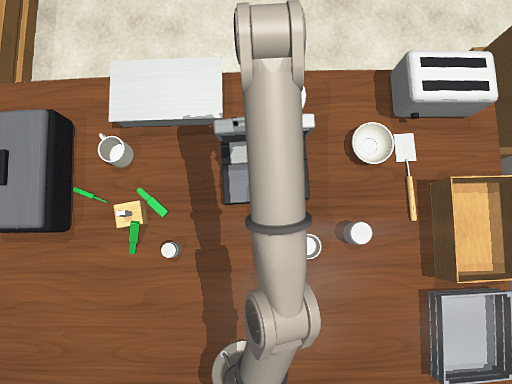

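```bash
python3 - <<'E'
from h import *
o=st(); inc([.49,.344,.26],Rt(.15))
E
```

```text
6.5 ee [ 0.6878 -0.068   0.393 ] rv [2.181 2.256 0.006] F [-0.6 -0.4 -0.3] w 0.0342 q [ 0.22  0.7  -0.47  0.55  0.32  1.93 -0.  ]
inc [0.4184, -0.1844, 0.1321] [0.29, 0.01, -6.66]
```

View pics/w6.png

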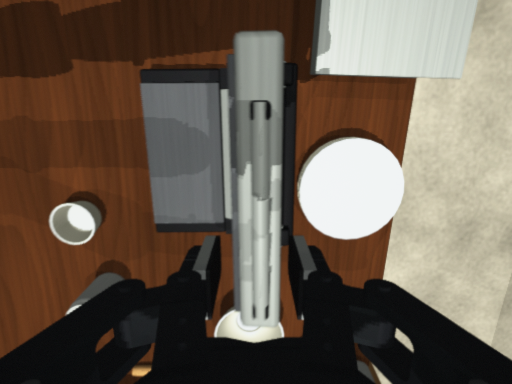

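>>> move_arm([
  [[0.02, -0.035, 0.0], [0, 0, 0], 0],
  [[0.06, -0.07, 0.01], [0, 0, -1], 0],
  [[0.105, -0.09, 0.02], [0, 0, -2], 0],
  [[0.15, -0.11, 0.04], [0, 0, -3], 0],
  [[0.195, -0.125, 0.06], [0, 0, -4], 0],
  [[0.24, -0.14, 0.08], [0, 0, -5], 0],
  [[0.285, -0.155, 0.1], [0, 0, -6], 0],
  [[0.33, -0.17, 0.12], [0, 0, -6.7], 0],
])

```text
time_s: 7.3
ee_pos: [0.5087, 0.2455, 0.2736]
orientation: [-2.047, -2.383, 0.003]
wrist_force: [0.0, 0.8, -0.4]
width: 0.0431
```

```bash
python3 - <<'E'
from h import *
o=st(); inc([.49,.344,.24],Rt(.15))
E
```

```text
7.3 ee [0.5087 0.2455 0.2736] rv [-2.047 -2.383  0.003] F [ 0.   0.8 -0.4] w 0.0431 q [-0.03  0.39 -0.64  1.37  0.23  1.46 -0.52]
inc [0.1002, -0.0035, 0.0335] [-0.1, 0.04, 0.08]
```

>>> move_arm([
  [[0.045, -0.002, 0.015], [0, 0, 0], 0],
  [[0.085, -0.003, 0.03], [0, 0, 0], 0],
  [[0.1, -0.0035, 0.0335], [0, 0, 0], 0],
  [[0.1, -0.0035, 0.0335], [0, 0, 0], 0],
  [[0.1, -0.0035, 0.0335], [0, 0, 0], 0],
])

```text
time_s: 7.8
ee_pos: [0.4924, 0.3412, 0.242]
orientation: [2.048, 2.38, -0.002]
wrist_force: [0.8, -0.7, 0.4]
width: 0.0428
```

```bash
python3 - <<'E'
from h import *
o=st(); ee=(o["ee_pos"],o["orientation"]); np.save("ee7.npy",np.r_[ee])
im=get_image("wrist")[:,:,::-1]; cv2.imwrite("pics/w7.png",im)
G=[(sx*.007,sy*.013,z) for z in (.125,.055) for sx in(1,-1) for sy in (1,-1)]
S=[(sx*.035,sy*.04,.055) for sx in(1,-1) for sy in (1,-1)]
p=[.4905,.3436,.152]
a=cv2.resize(im,None,fx=1.5,fy=1.5,interpolation=cv2.INTER_CUBIC).copy()
for X,c in((G,(0,0,255)),(S,(255,0,0))):
    q=proj("wrist",T2(p,X),ee);print(q.round(1).tolist())
    for u in q: cv2.circle(a,tuple(int(v*1.5) for v in u),3,c,-1)
cv2.imwrite("pics/w7a.png",a)
E
```

```text
7.8 ee [0.4924 0.3412 0.242 ] rv [ 2.048e+00  2.380e+00 -2.000e-03] F [ 0.8 -0.7  0.4] w 0.0428 q [-0.22  0.48 -0.65  1.33  0.29  1.43 -0.7 ]
[[260.1, 174.8], [260.0, 203.6], [243.9, 174.9], [244.2, 203.6], [258.9, 161.4], [258.8, 184.8], [245.9, 161.5], [246.2, 184.8]]
[[285.4, 136.0], [283.6, 207.9], [219.2, 136.1], [221.6, 208.1]]
```

View pics/w7a.png

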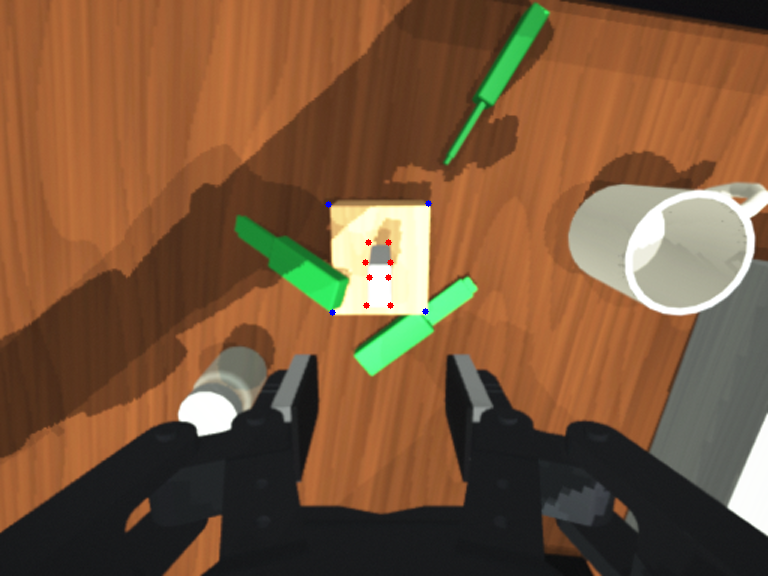

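```bash
python3 - <<'E'
from h import *
o=st(); inc([.4905,.3436,.072],Rt(.152))
E
```

```text
7.85 ee [0.4932 0.3405 0.2425] rv [ 2.050e+00  2.378e+00 -1.000e-03] F [-0.3  0.1 -0.4] w 0.0427 q [-0.21  0.48 -0.65  1.33  0.29  1.43 -0.7 ]
inc [0.0038, -0.0023, 0.1705] [0.05, 0.11, -0.25]
```

>>> move_arm([
  [[0.002, -0.001, 0.03], [0, 0, 0], 0],
  [[0.003, -0.002, 0.07], [0, 0, 0], 0],
  [[0.004, -0.002, 0.1], [0, 0, 0], 0],
  [[0.004, -0.002, 0.11], [0, 0, 0], 0],
  [[0.004, -0.002, 0.11], [0, 0, 0], 0],
])

```text
time_s: 8.35
ee_pos: [0.4897, 0.344, 0.1317]
orientation: [2.051, 2.379, -0.004]
wrist_force: [-0.1, 0.7, 0.9]
width: 0.0428
```

```bash
python3 - <<'E'
from h import *
o=st(); inc([.4905,.3436,.072],Rt(.152))
cv2.imwrite("pics/w8.png",get_image("wrist")[:,:,::-1])
E
```

```text
8.35 ee [0.4897 0.344  0.1317] rv [ 2.051  2.379 -0.004] F [-0.1  0.7  0.9] w 0.0428 q [-0.22  0.56 -0.62  1.5   0.34  1.2  -0.75]
inc [-0.0004, 0.0008, 0.0597] [-0.09, 0.13, -0.23]
```

View pics/w8.png

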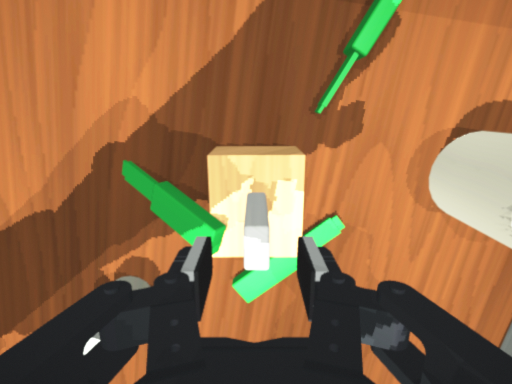

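```bash
python3 - <<'E'
import cv2
s=cv2.imread("pics/s6.png");cv2.imwrite("pics/s6a.png",cv2.resize(s[240:320,300:400],None,fx=6,fy=6,interpolation=cv2.INTER_CUBIC))
E
```

```text
(no output)
```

View pics/s6a.png

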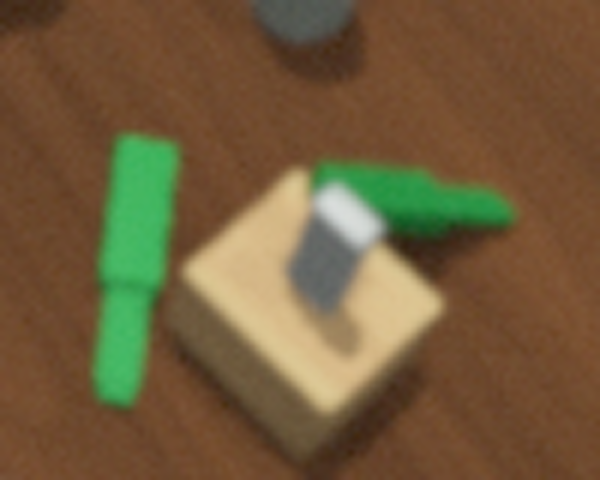

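>>> move_arm([
  [[0, 0.001, 0.0], [0, 0, 0], -0.35],
  [[0, 0.001, 0.02], [0, 0, 0], -0.35],
  [[0, 0.001, 0.04], [0, 0, 0], -0.35],
  [[0, 0.001, 0.054], [0, 0, 0], -0.35],
  [[0, 0.001, 0.058], [0, 0, 0], -0.35],
  [[0, 0.001, 0.058], [0, 0, 0], -1],
  [[0, 0.001, 0.058], [0, 0, 0], -1],
  [[0, 0.001, 0.058], [0, 0, 0], -1],
], force=60)

```text
time_s: 9.2
ee_pos: [0.4904, 0.3473, 0.0756]
orientation: [2.047, 2.383, 0.003]
wrist_force: [-0.2, 0.7, -1.0]
width: 0.0132
```

```bash
python3 - <<'E'
from h import *
o=st(); cv2.imwrite("pics/w9.png",get_image("wrist")[:,:,::-1])
E
```

```text
9.2 ee [0.4904 0.3473 0.0756] rv [2.047 2.383 0.003] F [-0.2  0.7 -1. ] w 0.0132 q [-0.24  0.62 -0.6   1.56  0.38  1.08 -0.78]
```

View pics/w9.png

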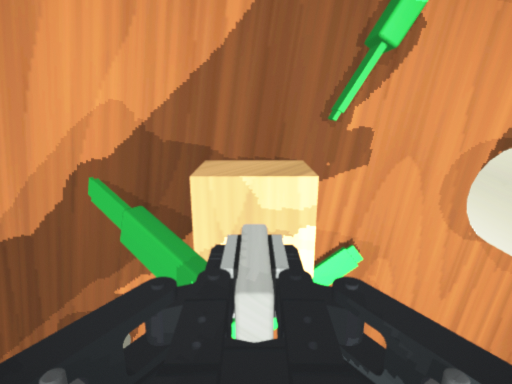

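>>> move_arm([
  [[0, 0, -0.01], [0, 0, 0], -1],
  [[0, 0, -0.03], [0, 0, 0], -1],
  [[0, 0, -0.06], [0, 0, 0], -1],
  [[0, 0, -0.1], [0, 0, 0], -1],
  [[0, 0, -0.14], [0, 0, 0], -1],
  [[0, 0, -0.18], [0, 0, 0], -1],
  [[0, 0, -0.2], [0, 0, 0], -1],
  [[0, 0, -0.2], [0, 0, 0], -1],
])

```text
time_s: 10.05
ee_pos: [0.491, 0.3488, 0.2799]
orientation: [2.046, 2.382, 0.015]
wrist_force: [-0.5, 0.3, -1.1]
width: 0.0133
```

```bash
python3 - <<'E'
from h import *
o=st(); cv2.imwrite("pics/w10.png",get_image("wrist")[:,:,::-1]); cv2.imwrite("pics/t10.png",get_image("top")[:,:,::-1]); cv2.imwrite("pics/s10.png",get_image("scene")[:,:,::-1])
E
```

```text
10.05 ee [0.491  0.3488 0.2799] rv [2.046 2.382 0.015] F [-0.5  0.3 -1.1] w 0.0133 q [-0.23  0.47 -0.66  1.25  0.28  1.5  -0.7 ]
```

View pics/w10.png

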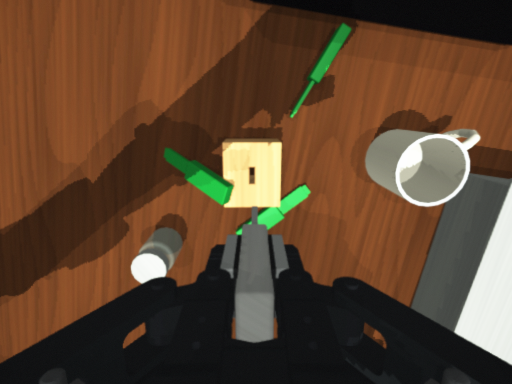

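View pics/t10.png

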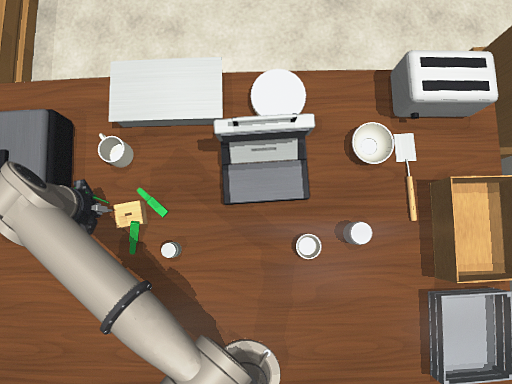

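View pics/s10.png

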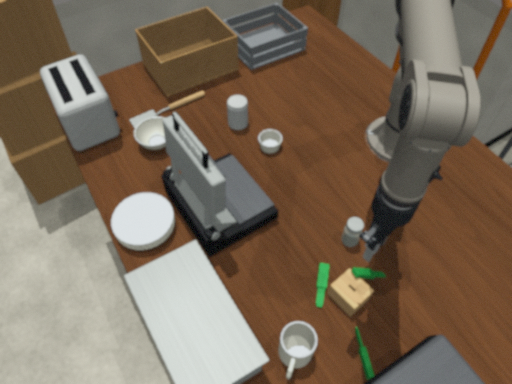

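```bash
python3 - <<'E'
import cv2
t=cv2.imread("pics/t10.png");cv2.imwrite("pics/t10a.png",cv2.resize(t[110:210,210:320],None,fx=6,fy=6,interpolation=cv2.INTER_CUBIC))
E
```

```text
(no output)
```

View pics/t10a.png

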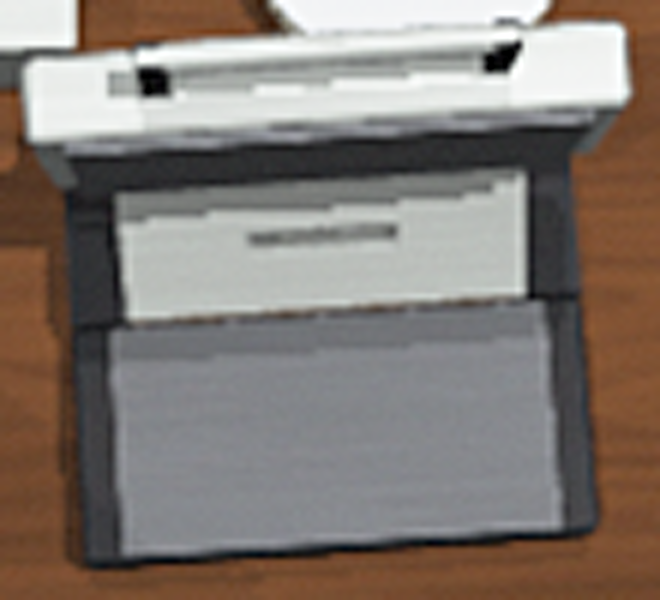

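```bash
python3 - <<'E'
from h import *
e=np.load("ee1.npy");ee=(e[:3],e[3:])
def P(q):
    x,y,w,gx=q
    return T2([x,y,w],[(-.1,.13,.055),(-.1,-.13,.055),(gx,.0355,.0765),(gx,-.0355,.0765),(gx-.0307,.1,.055),(gx-.0307,-.1,.055)])
tp=crop([(85,565),(597,532),(248,239),(398,231),(128,322),(527,297)],6,(210,110))
sp=crop([(257,342),(200,272)],4,(150,120)); wp=crop([(415,231),(395.5,367.5)],2.1,(240,30))
def fit(useS,useW):
    g=lambda p: np.r_[(proj("top",P(p))-tp).ravel(),(proj("scene",P(p)[2:4])-sp).ravel()*useS,(proj("wrist",P(p)[2:4],ee)-wp).ravel()*useW]
    r=least_squares(g,[.62,-.07,.04,.053]);print(r.x.round(4),g(r.x).round(1).reshape(-1,2).tolist(),"gap",P(r.x)[2:4].mean(0).round(4))
fit(0,0);fit(1,0);fit(1,1)
E
```

```text
[ 0.6189 -0.0712  0.0374  0.0526] [[-0.7, -0.1], [1.0, 0.0], [0.6, 0.5], [-0.5, 0.4], [-0.1, -0.5], [-0.3, -0.4], [-0.0, -0.0], [0.0, -0.0], [-0.0, 0.0], [-0.0, -0.0]] gap [ 0.6715 -0.0693  0.0765]
[ 0.6189 -0.0712  0.0393  0.0527] [[-0.7, 0.0], [1.1, -0.0], [0.5, 0.5], [-0.6, 0.4], [-0.1, -0.5], [-0.3, -0.5], [-0.7, -0.1], [0.7, -0.1], [-0.0, 0.0], [-0.0, -0.0]] gap [ 0.6716 -0.0691  0.0765]
[ 0.6189 -0.0714  0.041   0.0542] [[-0.5, 0.1], [1.2, -0.1], [0.6, 0.0], [-0.6, -0.2], [-0.1, -0.9], [-0.3, -1.0], [-1.1, 0.1], [0.2, 0.1], [-0.2, 0.7], [-1.0, -1.3]] gap [ 0.6731 -0.0692  0.0765]
```

```bash
python3 - <<'E'
from h import *
o=st(); g=np.array([.672,-.069,.0765]); R=Rt(.038,np.radians(35)); u=-R[:,2]; print(u)
A=g+u*.25; print(A); inc(A,R)
E
```

```text
10.2 ee [0.4893 0.3462 0.2735] rv [-2.047 -2.383  0.003] F [-0.1 -0.4 -1.2] w 0.0133 q [-0.23  0.47 -0.66  1.26  0.28  1.5  -0.7 ]
[-0.57316236 -0.02179066  0.81915204]
[ 0.52870941 -0.07444766  0.28128801]
inc [-0.4218, -0.0245, -0.0072] [-35.06, -1.9, 6.32]
```

>>> move_arm([
  [[-0.045, -0.003, -0.007], [0, 0, 1], -1],
  [[-0.09, -0.006, -0.007], [0, 0, 2], -1],
  [[-0.135, -0.01, -0.007], [-2, 0, 3], -1],
  [[-0.18, -0.012, -0.007], [-8, -0.4, 4], -1],
  [[-0.225, -0.014, -0.007], [-14, -0.8, 5], -1],
  [[-0.27, -0.016, -0.007], [-20, -1.2, 6], -1],
  [[-0.315, -0.02, -0.007], [-26, -1.5, 6.3], -1],
  [[-0.36, -0.022, -0.007], [-32, -1.8, 6.3], -1],
])

```text
time_s: 11.0
ee_pos: [0.5204, -0.0147, 0.2798]
orientation: [1.872, 1.943, 0.558]
wrist_force: [0.3, 0.7, -1.8]
width: 0.0133
```

```bash
python3 - <<'E'
from h import *
o=st(); g=np.array([.672,-.069,.0765]); R=Rt(.038,np.radians(35)); u=-R[:,2]
inc(g+u*.22,R)
E
```

```text
11.0 ee [ 0.5204 -0.0147  0.2798] rv [1.872 1.943 0.558] F [ 0.3  0.7 -1.8] w 0.0133 q [ 0.45 -0.15 -0.38  2.02 -0.16  0.7   0.19]
inc [-0.0599, 0.0074, 0.032] [-2.89, 0.09, -0.02]
```

>>> move_arm([
  [[-0.03, 0.004, 0.01], [-1.5, 0, 0], -1],
  [[-0.05, 0.006, 0.025], [-2.9, 0, 0], -1],
  [[-0.06, 0.0074, 0.032], [-2.9, 0, 0], -1],
  [[-0.06, 0.0074, 0.032], [-2.9, 0, 0], -1],
  [[-0.06, 0.0074, 0.032], [-2.9, 0, 0], -1],
])

```text
time_s: 11.5
ee_pos: [0.5468, -0.0708, 0.2567]
orientation: [1.844, 1.916, 0.601]
wrist_force: [-0.2, 0.9, -1.0]
width: 0.0133
```

```bash
python3 - <<'E'
from h import *
o=st(); g=np.array([.672,-.069,.0765]); R=Rt(.038,np.radians(35)); u=-R[:,2]
inc(g+u*.13,R)
cv2.imwrite("pics/w11.png",get_image("wrist")[:,:,::-1])
cv2.imwrite("pics/s11.png",get_image("scene")[:,:,::-1])
E
```

```text
11.5 ee [ 0.5468 -0.0708  0.2567] rv [1.844 1.916 0.601] F [-0.2  0.9 -1. ] w 0.0133 q [ 0.47 -0.07 -0.27  2.04 -0.28  0.59  0.42]
inc [-0.0031, -0.0004, 0.0894] [-0.26, -0.1, -0.01]
```

View pics/w11.png

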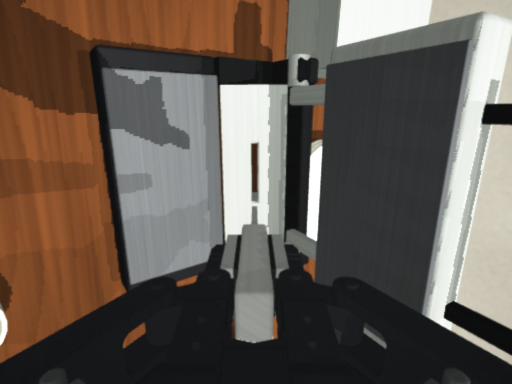

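View pics/s11.png

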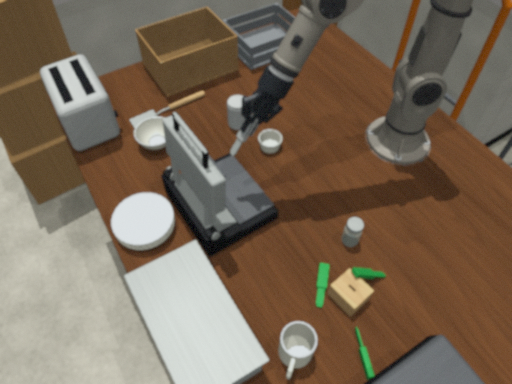

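>>> move_arm([
  [[-0.002, 0, 0.02], [0, 0, 0], -1],
  [[-0.003, 0, 0.05], [0, 0, 0], -1],
  [[-0.003, 0, 0.08], [0, 0, 0], -1],
  [[-0.003, 0, 0.1], [0, 0, 0], -1],
  [[-0.003, 0, 0.11], [0, 0, 0], -1],
  [[-0.003, 0, 0.11], [0, 0, 0], -1],
  [[-0.003, 0, 0.11], [0, 0, 0], -1],
])

```text
time_s: 12.3
ee_pos: [0.6112, -0.0717, 0.1692]
orientation: [1.84, 1.913, 0.603]
wrist_force: [-0.0, 0.2, -1.2]
width: 0.0131
```

```bash
python3 - <<'E'
from h import *
o=st(); g=np.array([.672,-.069,.0765]); R=Rt(.038,np.radians(35)); u=-R[:,2]
inc(g+u*.07,R); inc(g+u*.02,R)
im=get_image("wrist")[:,:,::-1]
cv2.imwrite("pics/w12.png",im);cv2.imwrite("pics/w12a.png",cv2.resize(im[60:260,180:330],None,fx=4,fy=3,interpolation=cv2.INTER_CUBIC))
ee=(o["ee_pos"],o["orientation"]);Ro=Rn.from_rotvec(ee[1]).as_matrix()
print("tip pred",proj("wrist",[ee[0]+Ro@[sx,sy,.07] for sx in(-.009,.009) for sy in (-.002,.002)],ee).round(1).tolist())
print("slot pred",proj("wrist",T2([.672,-.069,.038],[(sx*.004*.819,sy*.0355,.0765+sx*.004*.574) for sx in(-1,1) for sy in(-1,1)]),ee).round(1).tolist())
E
```

```text
12.3 ee [ 0.6112 -0.0717  0.1692] rv [1.84  1.913 0.603] F [-0.   0.2 -1.2] w 0.0131 q [ 0.41  0.17 -0.29  2.04 -0.17  0.34  0.33]
inc [0.0004, -0.0033, 0.0408] [-0.0, -0.03, 0.05]
inc [0.0003, -0.0033, 0.0908] [-0.0, -0.03, 0.05]
tip pred [[251.3, 221.1], [256.8, 221.1], [251.3, 197.6], [256.8, 197.6]]
slot pred [[245.8, 232.7], [245.2, 152.7], [254.8, 232.7], [254.9, 152.7]]
```

View pics/w12a.png

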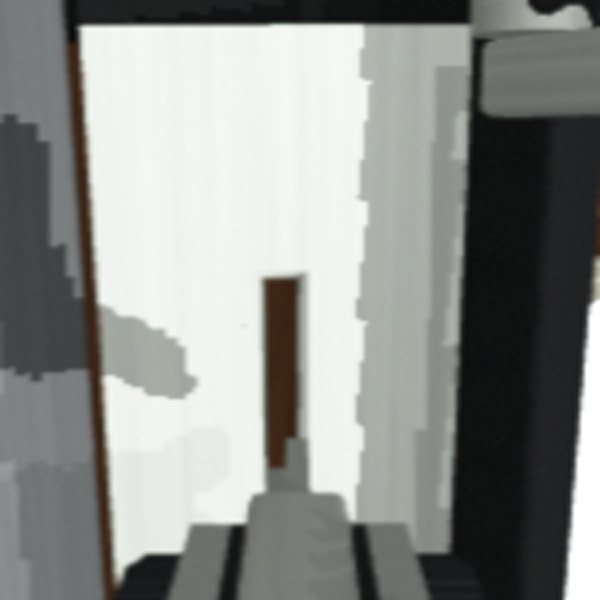

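View pics/w12.png

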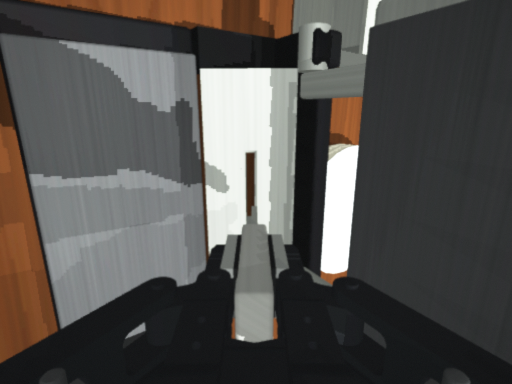

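>>> move_arm([
  [[0, -0.0015, 0.005], [0, 0, 0], -1],
  [[0, -0.0022, 0.015], [0, 0, 0], -1],
  [[0, -0.0022, 0.025], [0, 0, 0], -1],
  [[0, -0.0022, 0.03], [0, 0, 0], -1],
  [[0, -0.0022, 0.03], [0, 0, 0], -1],
  [[0, -0.0022, 0.03], [0, 0, 0], -1],
])

```text
time_s: 12.95
ee_pos: [0.6263, -0.0713, 0.142]
orientation: [1.841, 1.914, 0.602]
wrist_force: [0.5, 0.9, -1.8]
width: 0.0134
```

```bash
python3 - <<'E'
from h import *
o=st(); g=np.array([.6727,-.069,.0765]); R=Rt(.038,np.radians(35)); u=-R[:,2]
inc(g+u*.07,R); inc(g+u*.02,R)
im=get_image("wrist")[:,:,::-1]
cv2.imwrite("pics/w13a.png",cv2.resize(im[120:270,200:310],None,fx=5,fy=4,interpolation=cv2.INTER_CUBIC))
ee=(o["ee_pos"],o["orientation"]);Ro=Rn.from_rotvec(ee[1]).as_matrix()
print("tip pred",proj("wrist",[ee[0]+Ro@[sx,sy,.07] for sx in(-.009,.009) for sy in (-.002,.002)],ee).round(1).tolist())
print("slot pred",proj("wrist",T2([.6727,-.069,.038],[(sx*.004*.819,sy*.0355,.0765+sx*.004*.574) for sx in(-1,1) for sy in(-1,1)]),ee).round(1).tolist())
E
```

```text
12.95 ee [ 0.6263 -0.0713  0.142 ] rv [1.841 1.914 0.602] F [ 0.5  0.9 -1.8] w 0.0134 q [ 0.38  0.24 -0.27  2.04 -0.15  0.27  0.31]
inc [0.0005, 0.0005, 0.0103] [-0.1, -0.04, 0.02]
inc [0.0005, 0.0006, 0.0603] [-0.1, -0.04, 0.02]
tip pred [[251.3, 221.1], [256.8, 221.1], [251.3, 197.6], [256.8, 197.6]]
slot pred [[249.8, 247.4], [249.4, 158.2], [259.9, 247.4], [260.4, 158.2]]
```

View pics/w13a.png

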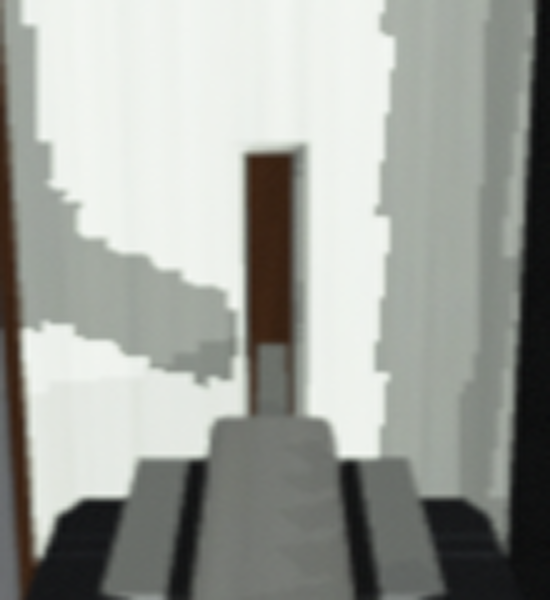

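>>> move_arm([
  [[0, 0.0003, 0.004], [0, 0, 0], -1],
  [[0, 0.0003, 0.008], [0, 0, 0], -1],
  [[0, 0.0003, 0.012], [0, 0, 0], -1],
  [[0, 0.0003, 0.016], [0, 0, 0], -1],
  [[0, 0.0003, 0.018], [0, 0, 0], -1],
])

```text
time_s: 13.5
ee_pos: [0.6369, -0.0709, 0.1272]
orientation: [1.841, 1.914, 0.602]
wrist_force: [0.4, 1.0, -1.3]
width: 0.0132
```

```bash
python3 - <<'E'
from h import *
o=st(); g=np.array([.6727,-.069,.0765]); R=Rt(.038,np.radians(35)); u=-R[:,2]
inc(g+u*.02,R)
E
```

```text
13.5 ee [ 0.6369 -0.0709  0.1272] rv [1.841 1.914 0.602] F [ 0.4  1.  -1.3] w 0.0132 q [ 0.36  0.28 -0.25  2.03 -0.13  0.24  0.29]
inc [0.0006, 0.0004, 0.0421] [-0.11, -0.03, 0.02]
```

>>> move_arm([
  [[0, 0.0003, 0.004], [0, 0, 0], -1],
  [[0, 0.0003, 0.008], [0, 0, 0], -1],
  [[0, 0.0003, 0.011], [0, 0, 0], -1],
  [[0, 0.0003, 0.011], [0, 0, 0], -1],
])

```text
time_s: 13.9
ee_pos: [0.6433, -0.0707, 0.1184]
orientation: [1.842, 1.914, 0.602]
wrist_force: [-0.0, -0.1, -1.4]
width: 0.0133
```

```bash
python3 - <<'E'
from h import *
o=st(); print(o["joint_pos"]); g=np.array([.6727,-.069,.0765]); R=Rt(.038,np.radians(35)); u=-R[:,2]
inc(g+u*.02,R)
E
```

```text
13.9 ee [ 0.6433 -0.0707  0.1184] rv [1.842 1.914 0.602] F [-0.  -0.1 -1.4] w 0.0133 q [ 0.35  0.3  -0.24  2.02 -0.13  0.22  0.29]
[ 0.34634     0.3040002  -0.24291279  2.02274872 -0.12655066  0.22396677
  0.28965008]
inc [0.0005, 0.0002, 0.0312] [-0.11, -0.04, 0.01]
```

>>> move_arm([
  [[0, 0.0008, 0.003], [1, 0, 0], -1],
  [[0, 0.0016, 0.006], [2, 0, 0], -1],
  [[0, 0.0024, 0.009], [3, 0, 0], -1],
  [[0, 0.0024, 0.012], [3, 0, 0], -1],
  [[0, 0.0024, 0.015], [3, 0, 0], -1],
  [[0, 0.0024, 0.015], [3, 0, 0], -1],
])

```text
time_s: 14.5
ee_pos: [0.6541, -0.0702, 0.1076]
orientation: [1.873, 1.947, 0.557]
wrist_force: [0.3, 0.5, -0.5]
width: 0.0135
```

```bash
python3 - <<'E'
from h import *
o=st(); print(o["joint_pos"]); g=np.array([.6727,-.069,.0765]); R=Rt(.038,np.radians(32)); u=-Rt(.038,np.radians(35))[:,2]
inc(g+u*.02,R); print(o["wrist_torque"])
E
```

```text
14.5 ee [ 0.6541 -0.0702  0.1076] rv [1.873 1.947 0.557] F [ 0.3  0.5 -0.5] w 0.0135 q [ 0.28  0.34 -0.18  1.96 -0.09  0.29  0.24]
[ 0.28194191  0.34487667 -0.18378658  1.95952838 -0.08758693  0.29305999
  0.24150868]
inc [0.0005, -0.0017, 0.0163] [-0.08, -0.03, 0.02]
[-0.04016341  0.6805881   0.00354953]
```

>>> move_arm([
  [[0, 0.0, 0.004], [0, 0, 0], -1],
  [[0, 0.0, 0.007], [-0.5, 0, 0], -1],
  [[0, -0.0003, 0.01], [-1, 0, 0], -1],
  [[0, -0.0006, 0.012], [-1.5, 0, 0], -1],
  [[0, -0.0006, 0.014], [-1.5, 0, 0], -1],
  [[0, -0.0006, 0.014], [-1.5, 0, 0], -1],
])

```text
time_s: 15.1
ee_pos: [0.6608, -0.0702, 0.0955]
orientation: [1.857, 1.93, 0.58]
wrist_force: [0.2, -0.6, -0.7]
width: 0.0133
```

```bash
python3 - <<'E'
from h import *
o=st(); print(o["joint_pos"]); g=np.array([.6727,-.069,.0765]); R=Rt(.038,np.radians(33.5)); u=-Rt(.038,np.radians(35))[:,2]
inc(g+u*.02,R); print(o["wrist_torque"])
im=get_image("wrist")[:,:,::-1]; cv2.imwrite("pics/w14.png",im)
im=get_image("scene")[:,:,::-1]; cv2.imwrite("pics/s14.png",cv2.resize(im[80:260,150:330],None,fx=3.3,fy=3.3,interpolation=cv2.INTER_CUBIC))
E
```

```text
15.1 ee [ 0.6608 -0.0702  0.0955] rv [1.857 1.93  0.58 ] F [ 0.2 -0.6 -0.7] w 0.0133 q [ 0.29  0.37 -0.2   1.98 -0.1   0.22  0.26]
[ 0.29300142  0.37091735 -0.19724091  1.97745951 -0.09649573  0.22454512
  0.25586468]
inc [0.0007, -0.001, 0.0025] [-0.08, -0.02, 0.0]
[-0.07286327  0.74443565 -0.03600252]
```

View pics/w14.png

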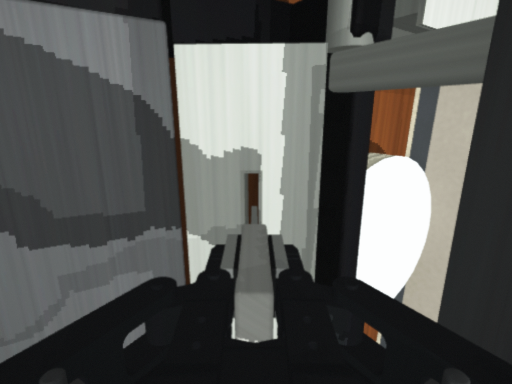

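View pics/s14.png

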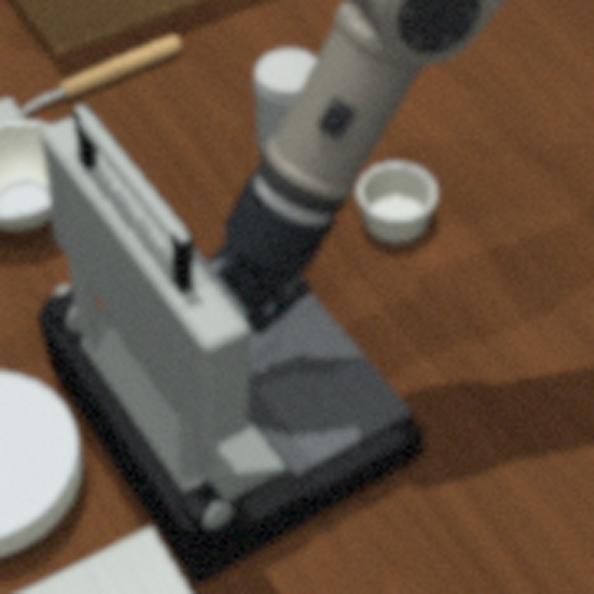

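>>> move_arm([
  [[0, 0, 0.001], [0, 0, 0], -1],
  [[0, 0, 0.002], [0, 0, 0], -1],
  [[0, 0, 0.003], [0, 0, 0], -1],
  [[0, 0, 0.003], [0, 0, 0], -1],
])

```text
time_s: 15.6
ee_pos: [0.6621, -0.0701, 0.0944]
orientation: [1.857, 1.93, 0.579]
wrist_force: [-8.8, -0.1, 9.2]
width: 0.0135
```

```bash
python3 - <<'E'
from h import *
o=st(); print(o["joint_pos"][5]); g=np.array([.6727,-.069,.0765]); R=Rt(.038,np.radians(33.5)); u=-Rt(.038,np.radians(35))[:,2]
inc(g+u*.02,R); print(o["wrist_torque"])
E
```

```text
15.6 ee [ 0.6621 -0.0701  0.0944] rv [1.857 1.93  0.579] F [-8.8 -0.1  9.2] w 0.0135 q [ 0.29  0.37 -0.19  1.98 -0.1   0.22  0.26]
0.2222613151749634
inc [0.0007, -0.0015, 0.0008] [-0.06, -0.01, 0.04]
[0.06651929 1.12213504 0.05968287]
```

>>> move_arm([
  [[0, 0, 0.0], [0, 0, 0], -1],
  [[0, 0, 0], [0, 0, 0], -0.5],
  [[0, 0, 0], [0, 0, 0], -0.35],
  [[0, 0, 0], [0, 0, 0], -0.35],
  [[0, 0, 0], [0, 0, 0], -0.35],
], force=20)

```text
time_s: 16.1
ee_pos: [0.6627, -0.0701, 0.0933]
orientation: [1.857, 1.93, 0.58]
wrist_force: [0.2, -0.3, -0.4]
width: 0.0274
```

```bash
python3 - <<'E'
from h import *
o=st(); 
im=get_image("wrist")[:,:,::-1]; cv2.imwrite("pics/w15.png",im)
E
```

```text
16.1 ee [ 0.6627 -0.0701  0.0933] rv [1.857 1.93  0.58 ] F [ 0.2 -0.3 -0.4] w 0.0274 q [ 0.29  0.38 -0.19  1.97 -0.1   0.22  0.26]
```

View pics/w15.png

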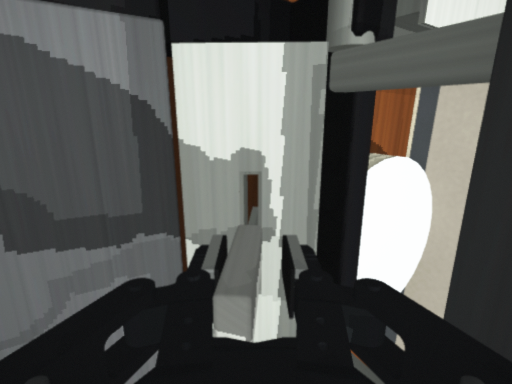

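>>> move_arm([
  [[0, 0, 0], [0, 0, 0], 0],
  [[0, 0, 0], [0, 0, 0], 0],
  [[0, 0, 0], [0, 0, 0], 0],
])

```text
time_s: 16.45
ee_pos: [0.6626, -0.0701, 0.0934]
orientation: [1.857, 1.93, 0.58]
wrist_force: [-0.5, 0.0, -0.3]
width: 0.043
```

```bash
python3 - <<'E'
from h import *
o=st(); 
im=get_image("wrist")[:,:,::-1]; cv2.imwrite("pics/w16.png",im)
E
```

```text
16.45 ee [ 0.6626 -0.0701  0.0934] rv [1.857 1.93  0.58 ] F [-0.5  0.  -0.3] w 0.043 q [ 0.29  0.38 -0.19  1.98 -0.1   0.22  0.26]
```

View pics/w16.png

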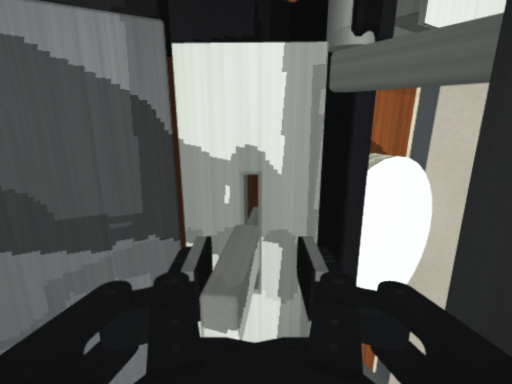

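>>> move_arm([
  [[0, -0.003, 0], [0, 0, 0], 0],
  [[0, -0.006, 0], [0, 0, 0], 0.1],
  [[0, -0.006, 0], [0, 0, 0], 0.1],
  [[0, -0.006, -0.005], [0, 0, 0], 0.1],
])

```text
time_s: 16.9
ee_pos: [0.6542, -0.0703, 0.0935]
orientation: [1.858, 1.931, 0.579]
wrist_force: [-0.3, -0.7, -0.1]
width: 0.0472
```

```bash
python3 - <<'E'
from h import *
o=st(); 
im=get_image("wrist")[:,:,::-1]; cv2.imwrite("pics/w17.png",im)
E
```

```text
16.9 ee [ 0.6542 -0.0703  0.0935] rv [1.858 1.931 0.579] F [-0.3 -0.7 -0.1] w 0.0472 q [ 0.3   0.36 -0.2   1.99 -0.1   0.22  0.27]
```

View pics/w17.png

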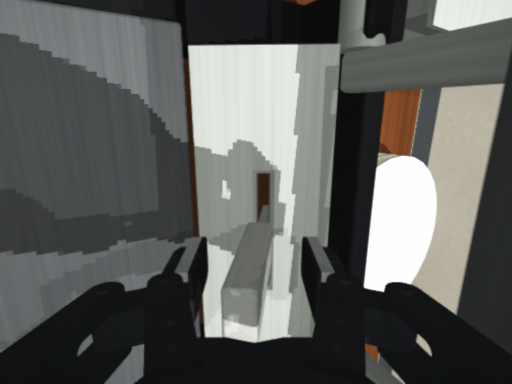

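>>> move_arm([
  [[0, 0, -0.01], [0, 0, 0], 0.1],
  [[0, 0, -0.03], [0, 0, 0], 0.1],
  [[0, 0, -0.06], [0, 0, 0], 0.1],
  [[0, 0, -0.1], [0, 0, 0], 0.1],
  [[0, 0, -0.14], [0, 0, 0], 0.1],
  [[0, 0, -0.16], [0, 0, 0], 0.1],
  [[0, 0, -0.16], [0, 0, 0], 0.1],
])

```text
time_s: 17.65
ee_pos: [0.5675, -0.0746, 0.2325]
orientation: [1.851, 1.923, 0.582]
wrist_force: [0.2, -1.4, 0.0]
width: 0.0468
```

```bash
python3 - <<'E'
from h import *
o=st(); np.save("ee18.npy",np.r_[o["ee_pos"],o["orientation"]])
im=get_image("wrist")[:,:,::-1]; cv2.imwrite("pics/w18.png",im)
im=get_image("scene")[:,:,::-1]; cv2.imwrite("pics/s18.png",im)
im=get_image("top")[:,:,::-1]; cv2.imwrite("pics/t18.png",im)
E
```

```text
17.65 ee [ 0.5675 -0.0746  0.2325] rv [1.851 1.923 0.582] F [ 0.2 -1.4  0. ] w 0.0468 q [ 0.44  0.01 -0.27  2.03 -0.22  0.54  0.37]
```

View pics/w18.png

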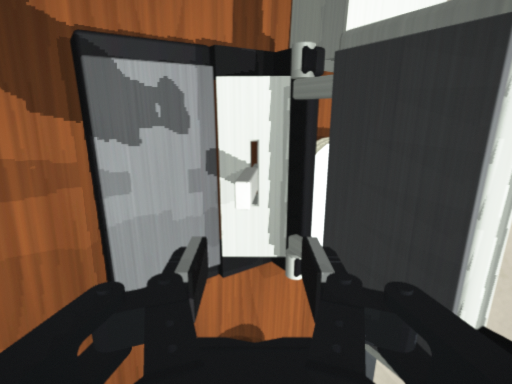

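View pics/s18.png

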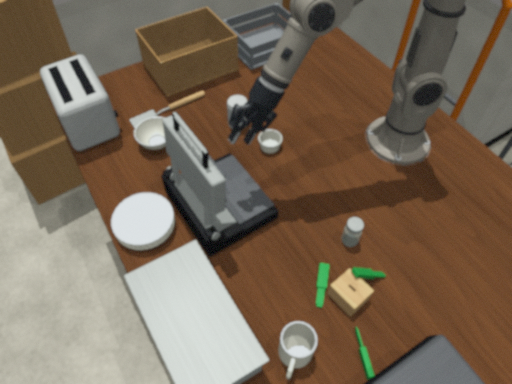

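```bash
python3 - <<'E'
from h import *
e=np.load("ee18.npy");ee=(e[:3],e[3:])
im=cv2.imread("pics/w18.png")[110:270,200:320]
s=5;b=cv2.resize(im,None,fx=s,fy=3.7,interpolation=cv2.INTER_CUBIC)
g=np.array([.6727,-.0695,.0765])
for t,c in ((35,(0,0,255)),(40,(0,200,0))):
    R=Rt(.038,np.radians(t));  # tool-like frame; gauge x along y, gauge z=-toolz
    pv=g
    P=[pv+R@[sx*.013,sy*.007,-h] for h in (0,.07) for sx in(-1,1) for sy in(-1,1)]
    q=proj("wrist",P,ee);print(t,q.round(1).tolist())
    for u in q: cv2.circle(b,(int((u[0]-200)*s),int((u[1]-110)*3.7)),3,c,-1)
cv2.imwrite("pics/w18a.png",b)
E
```

```text
35 [[248.2, 185.7], [260.8, 185.8], [248.1, 162.5], [260.9, 162.5], [245.2, 204.7], [260.9, 204.8], [245.0, 176.1], [261.1, 176.2]]
40 [[248.2, 185.6], [260.7, 185.9], [248.1, 162.4], [260.9, 162.6], [238.5, 204.4], [254.0, 204.9], [238.1, 175.9], [254.0, 176.3]]
```

View pics/w18a.png

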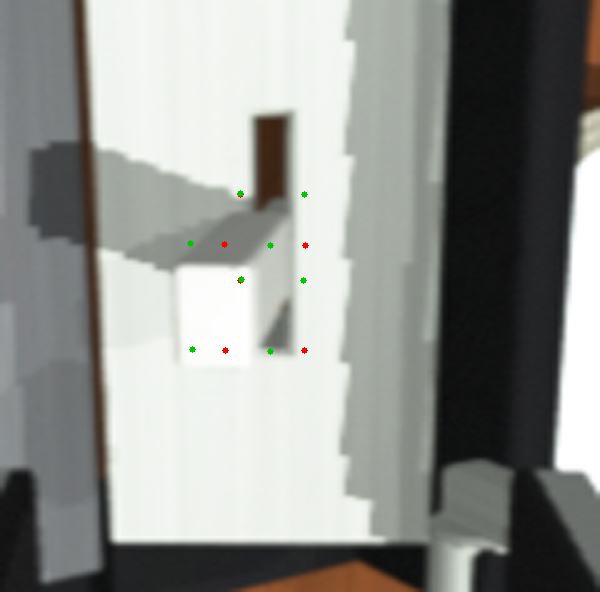

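View pics/t18.png

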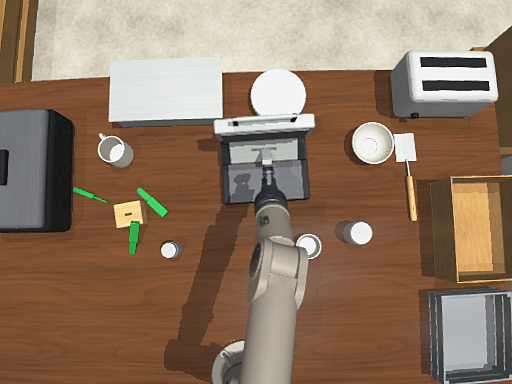

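>>> move_arm([
  [[0, 0, -0.03], [0, 0, 0], 0.1],
  [[0, 0, -0.07], [0, 0, 0], 0.1],
  [[0, -0.04, -0.1], [0, 0, 0], 0.1],
  [[0, -0.08, -0.12], [0, 0, 0], 0.1],
  [[0.03, -0.1, -0.12], [0, 0, 0], 0.1],
  [[0.07, -0.1, -0.12], [0, 0, 0], 0.1],
  [[0.11, -0.1, -0.12], [0, 0, 0], 0.1],
  [[0.15, -0.1, -0.12], [0, 0, 0], 0.1],
])

```text
time_s: 18.6
ee_pos: [0.449, 0.0293, 0.2478]
orientation: [1.874, 1.943, 0.562]
wrist_force: [0.8, -0.3, 0.5]
width: 0.047
```

```bash
python3 - <<'E'
from h import *
o=st()
a=get_image("scene")[:,:,::-1]; b=get_image("top")[:,:,::-1]
cv2.imwrite("pics/s19.png",a);cv2.imwrite("pics/t19.png",b)
cv2.imwrite("pics/t19a.png",cv2.resize(b[110:210,210:320],None,fx=6,fy=6,interpolation=cv2.INTER_CUBIC))
cv2.imwrite("pics/s19a.png",cv2.resize(a[100:260,150:300],None,fx=3.7,fy=3.7,interpolation=cv2.INTER_CUBIC))
E
```

```text
18.6 ee [0.449  0.0293 0.2478] rv [1.874 1.943 0.562] F [ 0.8 -0.3  0.5] w 0.047 q [-0.17 -0.29  0.01  2.22  0.1   0.66 -0.18]
```

View pics/t19a.png

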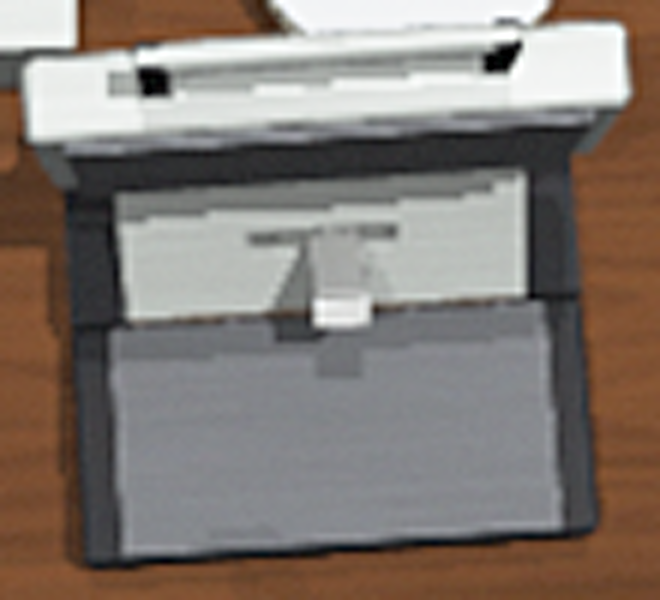

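View pics/s19a.png

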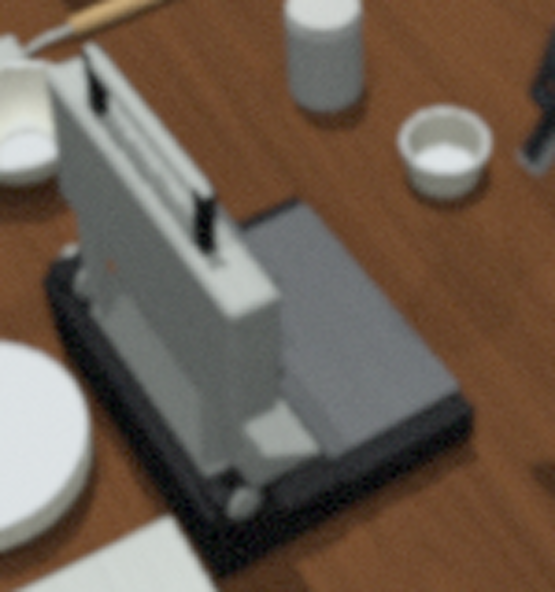

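View pics/t19.png

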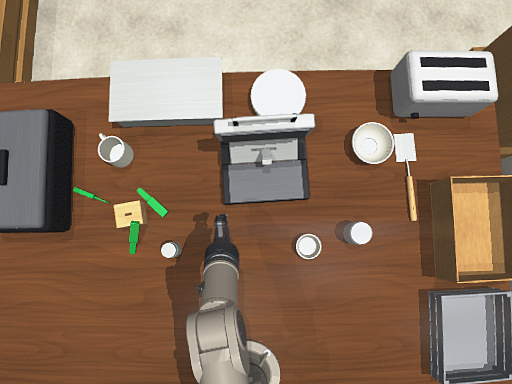

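>>> move_arm([
  [[0, 0.01, 0.01], [5, 0, 0], 0.1],
  [[0, 0.02, 0.01], [10, 0, 0], 0.1],
  [[0, 0.02, 0.01], [15, 0, 0], 0.1],
  [[0, 0.02, 0.01], [15, 0, 0], 0.1],
  [[0, 0.02, 0.01], [15, 0, 0], 0.1],
  [[0, 0.02, 0.01], [15, 0, 0], 0.1],
])

```text
time_s: 19.3
ee_pos: [0.4706, 0.0293, 0.2515]
orientation: [2.023, 2.102, 0.321]
wrist_force: [-0.5, -0.7, 0.4]
width: 0.0467
```

```bash
python3 - <<'E'
from h import *
st()
for g0 in ((.672,-.0695,.0765),):
  for t in (35,38,40,42):
   for L in (.07,.078):
    R=Rt(.038,np.radians(t))
    P=[np.array(g0)+R@[sx*.013,sy*.007,-L] for sx in(-1,1) for sy in(-1,1)]
    q=(proj("top",P)-[210,110]+.5)*6-.5
    print(t,L,q.mean(0).round(1), np.ptp(q,axis=0).round(0))
E
```

```text
19.3 ee [0.4706 0.0293 0.2515] rv [2.023 2.102 0.321] F [-0.5 -0.7  0.4] w 0.0467 q [-0.18 -0.08  0.06  1.95  0.03  0.98 -0.09]
35 0.07 [330.9 295.2] [57. 31.]
35 0.078 [331.8 302.3] [57. 31.]
38 0.07 [331.2 302.2] [56. 30.]
38 0.078 [332.2 310.1] [57. 30.]
40 0.07 [331.5 306.8] [56. 29.]
40 0.078 [332.4 315.2] [57. 29.]
42 0.07 [331.6 311.2] [56. 29.]
42 0.078 [332.6 320.2] [56. 29.]
```

```bash
python3 - <<'E'
from h import *
e=np.load("ee18.npy");ee=(e[:3],e[3:])
wp=np.array([[200+178.5/5-.4,110+265/3.7-.4],[200+251/5-.4,110+265/3.7-.4],[200+181/5-.4,110+366/3.7-.4],[200+250/5-.4,110+366/3.7-.4]])
tp=crop([(343,311)],6,(210,110))
def P(q):
    y,t,L,dx=q; R=Rt(.038,t); g=np.array([.672+dx*.819,-.0695+y,.0765+dx*.574])
    return np.array([g+R@[sx*.013,sy*.007,-L] for sx,sy in((-1,-1),(-1,1),(1,-1),(1,1))])
order=[0,1,2,3]
q0=proj("wrist",P([0,.66,.07,0]),ee)
f=lambda q: np.r_[(proj("wrist",P(q),ee)[[2,3,0,1]]-wp).ravel(),2*(proj("top",P(q).mean(0))-tp).ravel(),(q[3])/.001]
r=least_squares(f,[0,.66,.07,0]);print(r.x,np.degrees(r.x[1]),f(r.x).round(1))
J=r.jac;print(np.sqrt(np.diag(np.linalg.inv(J.T@J))))
E
```

```text
[-5.01238483e-03  7.41299780e-01  6.70615297e-02  1.38452231e-05] 42.473348741131005 [-0.7 -0.6  0.4 -0.  -0.8  0.   0.6  0.8 -0.3 -0.8  0. ]
[0.0009023  0.01867722 0.00303142 0.00099717]
```

```bash
python3 -c "
from plant import *
print(close_job())"
```

```text
the job is handed in; nothing more can be done
None
```

I swung the lid up to its stop and left it open. I then took the grey gauge out of the stand, slid its blade fully into the drain gap and released it. The job was handed in at about 19.3 s of the 64 s allowed, with the arm clear of everything.

- **Lid:** At the stop the arm moved only 1.3 mm of the 5 mm commanded. The force rose to 17 N at the same place my geometry put the stop. The last pictures still show the lid standing there.
- **Gauge:** The blade went in with almost no force, then stopped with about 12 N of contact at the predicted seating depth. After release it leaned downhill. A fit to the last wrist and top pictures puts its grip top 67 ± 3 mm from the gap mouth, where 70 mm means fully seated. The fit gives a tilt of about 42° against the slope's 35°. That is about 2° more than the roughly 5° of play in the slot explains, so the shoulder probably rests on its downhill edge rather than flat. It also sits about 5 mm to the right of the slot's centre.
- **Surroundings:** The mug, can, bowl, ramekin, shaker and turner look unmoved. The three green gauge-shaped pieces near the stand fell over during the first seconds, while the arm was at the press and not near them; one now leans against the stand.

Two joints came close to their limits, but no reading went past one. The wrist joint bottomed out at 0.22 rad against a limit of 0.20. A shoulder joint touched −0.29 rad against −0.30 while I was retreating.

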